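# Lock a beam block onto the laser rail with its quarter-turn T-bolt

### The job

Take the black beam block on its rail carrier from the blue cradle, let its T-head and keys down into the slot of the laser rail, short of the rail stop, and slide it along gently until it bears on the nose of the stop screw. Keeping it lightly against the screw, push the block down against its spring, turn it a quarter turn clockwise (seen from above) right to its end, so that the T-head grips under the lips, and let go: it must stay locked, square to the rail and touching the nose. Force nothing, do not ram the stop, and leave the other things on the table where they are.

Things in the scene. Friction and masses are not known exactly. Their poses are not given: they have to be found in the camera images.
- carrier: Loose rail carrier, 0.3 to 0.5 kg with all it bears. Origin: centre of the underside of its aluminium saddle; x along saddle and slot, z up. Saddle 60 (x) x 44 x 12 mm; over it a dark collar 28 mm wide to z = 20, a neck 12 mm wide to z = 32, then the block. Under it two keys, 8 long x 9.4 wide x 4 mm deep, at x = +-24 mm: they stop the saddle turning in the slot.
- block (a point): Centre of the black beam block, a flat plate 76 (x) x 14 (y) x 40 mm tall, 52 mm over the carrier's origin; baffled faces +-y, yellow line along x on top. Grip it by its faces, from above. Block, neck and T-head turn as one in the saddle: from in line (start, held by 0.03 Nm friction) clockwise seen from above to a hard stop at exactly 90 degrees, when the faces look along the rail.
- t_head (a point): Centre of the steel T-head under the saddle, 24 (x) x 10 x 6 mm tall, turning and sinking with the block. Unpressed it is 6 mm below the carrier's origin (top -3, foot -9 mm). Pressing the block sinks it against a spring: 6 N to start, 1.5 N more per mm, hard stop at 4.5 mm (13 N). It can turn only when sunk more than 2 mm; let go, it rises under the lips, 8 mm below the rail's top.
- rail: Fixed aluminium T-slot rail, 340 (x) x 45 x 45 mm tall. Origin: centre of its underside; x along the slot towards the stop, z up, top at z = 45 mm. Slot along y = 0: mouth 12 mm wide, lips 5 mm thick, channel 32 mm wide, floor 19 mm below the top. A white laser module, 56 mm wide and up to z = 127 mm, covers it from x = -170 to -85 mm; from there to the stop the slot is free.
- rail_stop: Dark rail stop clamped on the rail, 26 (x) x 45 x 20 mm tall, at another place each time. Origin: on the rail's top, mid slot, in its face towards the laser (-x); axes as the rail's. Its stop screw (brass, white nose 6 mm thick, axis 6.5 mm up) sticks out of that face 6 to 28 mm, set anew each time and not measured. The nose is sprung: gives 2 mm at 1.5 to 3.5 N, then is hard.
- cradle: Blue fixed plastic cradle, 70 (x) x 60 x 24 mm tall, origin under its centre; groove along x, 26 mm wide, 16 mm deep. The saddle stands on its top (24 mm) with the T-head hanging in the groove, lined up within a few degrees.
- optics_case: Bystander: closed plastic lens case, 74 x 66 x 29 mm, loose; origin under its centre.
- iris_post: Bystander: iris on a steel post, 112 mm tall, base 44 mm in diameter, loose; origin under its base.
- ball_driver: Bystander: orange-handled driver, 160 mm long, lying loose; origin under its middle.
There are look-alikes about, which are no part of the job. There is more than one size of the carrier; the one meant has the size given above.

How it is judged:
By the outcome, as a careful person would: the job done as asked, in the order asked, and still so for the second after the job is handed in, with the robot touching nothing.
It also fails if it takes over 72 s, if anything falls off the work surface, if the arm or the gripper's body presses on something with over 40 N, if the wrist force passes 120 N, or if a joint passes its speed limit or range.

### The arm

A 6-joint arm with a two-finger parallel gripper is mounted at the origin on the work surface. World frame = base frame: x ahead of the robot, y to its left, z up, the work surface at z = 0. Lengths are in m, angles in rad, forces in N, time in s.
With the tool pointing down it reaches from about 0.25 to 0.775 m from the base axis. Payload 4 kg.
Tool frame: the origin (TCP) lies between the finger pads; the fingertips stand 14 mm ahead of it and the grasp point (between the pads) lies 5 mm behind it; z points along the fingers, y is the direction in which the jaws open and shut (so a half turn about z gives the same grasp; the last joint's range is limited). The gripper opens to 94 mm and grips with 3 to 60 N. Pads are 16 mm wide; open, the fingers measure 119 mm over their backs; the gripper's body (75 mm by 177 mm) begins 78 mm behind the grasp point.
Start: joints at [1.233, 0.087, 1.371, -0, 1.684, -0.103], TCP at [0.128, 0.535, 0.22] pointing down, gripper open.
Joint ranges: [-3.1, 3.1], [-0.76, 2.03], [0.27, 2.55], [-1.08, 4.22], [0.17, 2.65], [-2.57, 2.57]. Speed limits (rad/s): [2.79, 2.79, 3.14, 3.14, 3.14, 3.14].

### API

Orientations are given as [roll, pitch, yaw] about the fixed x, y, z axes, in that order (R = Rz(yaw) Ry(pitch) Rx(roll)).
In Python, from bench import robot, cams, spotter gives the robot as it stands.
- The arm moves only by the shell command python3 -m inch 'ROWS'. ROWS is JSON, a list of rows, each an object of numbers: "grip": the opening, from 0 (shut) to 1 (fully open); "dx", "dy", "dz": the shift along the tool's x, y, z in units of 25 mm (1.0 is 25 mm); "rx", "ry", "rz": the turn, a rotation vector about the tool's x, y, z in units of 5 degrees (1.0 is 5 degrees). A call has 1 to 12 rows; each row shifts and turns the pose as measured when the row begins, along the tool's axes as they then stand; what a row does not reach is not made up. A row lasts 1/8 s, in which the tool goes at most 62.5 mm and 10.7 degrees, less where a joint would pass 70% of its speed; a pose out of reach is approached as far as the arm can. A call is refused whole if a number of a shift passes 1 or a number of a turn 1, either way. A call with a gripper value outside its range is refused whole. The fingers move at their own pace and stop on an object; the grip force is fixed at half the most. Time passes only in rows, so rows that do not move let the fingers close. It gives the time, the measured TCP pose, the force and the opening at its end, in the units of the state.
- robot.get_obs(): the state, without advancing time (a new reading comes with each control period).
- cams.snapshot(name): name is "scene" or "top" or "wrist"; returns a dict with "frame" (480x640x3 uint8, red, green, blue), "intrinsics" (3x3 intrinsics, pixels), "eye" and "orientation" of the camera in the world. Camera axes: x right, y up, looking along -z (the intrinsics and any distortion apply to the point x, -y, -z); pixel columns grow to the right and rows downward; lengths in m; the calibration is good to about 2 mm. A picture is of the moment at which its call begins. There is no depth.
- robot.close_job(): hands the job in, once; it reports no verdict.
Trained networks look in a picture, given as the dict that the camera call returned (one of the last four; its "shot" number tells which), for a name from the list of things; names that differ only in an ending like _2 or _b are one class to them, and where a whole thing is asked for, a point or a joint stands for the part that bears it (a point fixed in the world has none). Each returns a list of dicts, best first, with "score" (0 to 1); they miss things now and then, are a little off and sometimes report something else, mostly with a low value. They report only what shows in the picture. A call takes as long as a camera call. They do not tell look-alikes from the thing itself.
- spotter.regions_of(picture, query): "pixels" (480x640 bool, what is visible of it) and "extent" ([left, top, right, bottom] in pixels, round what is visible of it).
- spotter.place_of(picture, query): "pixel" ([column, row] in pixels: a listed point, or the origin of a listed thing).
The state is a dict: "time": time; "joint_positions": joint angles; "qvel": joint speeds; "joint_torque": joint torques, N m; "tool_pos": TCP position; "ee_rot": TCP orientation; "wrist_force": force on the tool from outside, world axes, zero at the start; "wrist_torque": the same for the moment, N m; "width": finger opening in m.
Only numpy, scipy, OpenCV 4.12 (cv2) and the standard library are available. Lean on these libraries where they do the work, as an engineer would, in place of code of your own. Each camera call takes 0.05 s, during which the arm holds its last target.

## Working session

There is one attempt and no reset: what is moved stays moved. The work goes in short steps, Python scripts to look and compute and a shell command to move; the robot and the scene stay as the last step left them, time stands still between calls to the robot, and variables do not carry over. Pictures are saved under pics/ and viewed, and the job is handed in when it is done.

```bash
mkdir -p pics; ls
cat > h.py <<'E'
import numpy as np, cv2
from bench import robot, cams, spotter
from scipy.spatial.transform import Rotation as R
def rot(o):
    o=np.array(o,float)
    if o.shape==(3,3): return o
    if o.size==4: return R.from_quat(o).as_matrix()
    return R.from_euler('xyz',o).as_matrix()
def ray(s,px):
    K=np.array(s['intrinsics']); d=np.linalg.inv(K)@np.array([px[0],px[1],1.]); d=np.array([d[0],-d[1],-d[2]])
    return np.array(s['eye']), rot(s['orientation'])@d
def atz(s,px,z):
    e,d=ray(s,px); return e+d*(z-e[2])/d[2]
def proj(s,p):
    c=rot(s['orientation']).T@(np.array(p)-np.array(s['eye'])); c=np.array([c[0],-c[1],-c[2]])
    q=np.array(s['intrinsics'])@c; return q[:2]/q[2]
def tri(obs):
    A=np.zeros((3,3));b=np.zeros(3)
    for s,px in obs:
        e,d=ray(s,px); d=d/np.linalg.norm(d); P=np.eye(3)-np.outer(d,d); A+=P;b+=P@e
    return np.linalg.solve(A,b)
def save(s,n,crop=None,k=1):
    f=s['frame'][:,:,::-1]
    if crop: f=f[crop[1]:crop[3],crop[0]:crop[2]]
    if k!=1: f=cv2.resize(f,None,fx=k,fy=k,interpolation=cv2.INTER_CUBIC)
    cv2.imwrite('pics/'+n+'.png',f)
E
python3 - <<'E'
from h import *
np.set_printoptions(precision=4,suppress=True)
print(robot.get_obs())
for n in ['scene','top','wrist']:
    s=cams.snapshot(n); save(s,n+'0'); print(n,s['eye'],s['orientation'],s['intrinsics'],s.keys())
    for q in ['carrier','block','rail','rail_stop','cradle','optics_case','iris_post','ball_driver','t_head']:
        print(q,[(np.round(r['pixel'],1).tolist(),round(r['score'],2)) for r in spotter.place_of(s,q)])
E
```

```text
pics
{'time': 0.0, 'joint_positions': array([ 1.2329,  0.0879,  1.3722, -0.    ,  1.6836, -0.1031]), 'qvel': array([ 0.0013, -0.0009,  0.0002,  0.0001,  0.0006,  0.0004]), 'joint_torque': array([  0.0001, -34.0174, -30.2435,   0.0719,   0.033 ,  -0.0002]), 'tool_pos': array([0.1278, 0.5344, 0.2183]), 'ee_rot': array([-3.1395, -0.0002,  2.9068]), 'wrist_force': array([-0.5125, -0.1891,  0.5939]), 'wrist_torque': array([ 0.023 , -0.0362,  0.0103]), 'width': 0.09396379013908954}
scene [1.2004 0.305  0.6596] [ 0.8771 -0.0175  2.0315] [[485.9061   0.     319.3756]
 [  0.     485.9061 240.1381]
 [  0.       0.       1.    ]] dict_keys(['frame', 'intrinsics', 'eye', 'orientation', 'shot'])
carrier [([458.0, 244.0], 0.91), ([504.2, 255.1], 0.8)]
block [([516.2, 232.3], 0.61), ([463.1, 231.4], 0.49)]
rail [([317.3, 279.0], 0.84)]
rail_stop [([385.1, 267.9], 0.92)]
cradle [([502.0, 260.2], 0.71)]
optics_case [([233.2, 181.9], 0.76)]
iris_post [([319.8, 277.2], 0.3)]
ball_driver [([376.5, 223.1], 0.8), ([317.9, 279.1], 0.34)]
t_head [([460.0, 248.7], 0.78)]
top [ 0.4422 -0.0129  1.2139] [ 0.128
[... 184 characters left out ...]
([190.6, 340.3], 0.97), ([227.1, 345.4], 0.6)]
block [([225.2, 341.6], 0.71), ([183.4, 343.8], 0.64)]
rail [([325.4, 251.1], 0.89), ([185.0, 342.2], 0.17)]
rail_stop [([274.7, 265.1], 0.83)]
cradle [([190.3, 341.5], 0.66)]
optics_case [([471.5, 332.5], 0.79)]
iris_post [([379.4, 179.2], 0.71)]
ball_driver [([308.2, 342.3], 0.56)]
t_head [([231.5, 342.1], 0.75)]
wrist [0.0594 0.5499 0.3849] [-0.2477 -0.0003  1.3369] [[414.3428   0.     320.4323]
 [  0.     414.3428 242.3539]
 [  0.       0.       1.    ]] dict_keys(['frame', 'intrinsics', 'eye', 'orientation', 'shot'])
carrier []
block []
rail []
rail_stop []
cradle [([188.0, 470.9], 0.75)]
optics_case []
iris_post []
ball_driver []
t_head []
```

View pics/scene0.png

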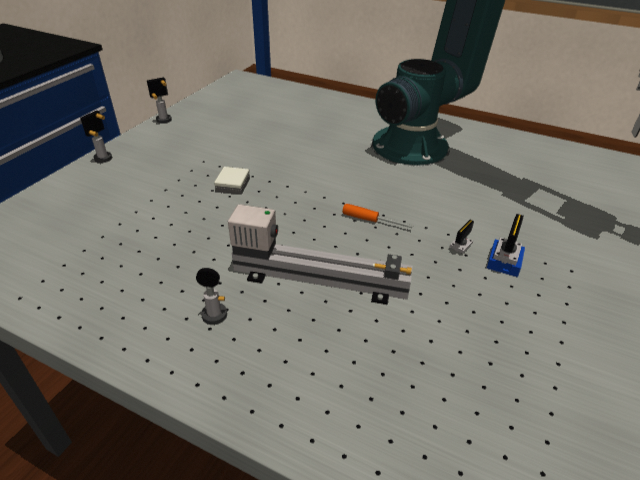

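View pics/top0.png

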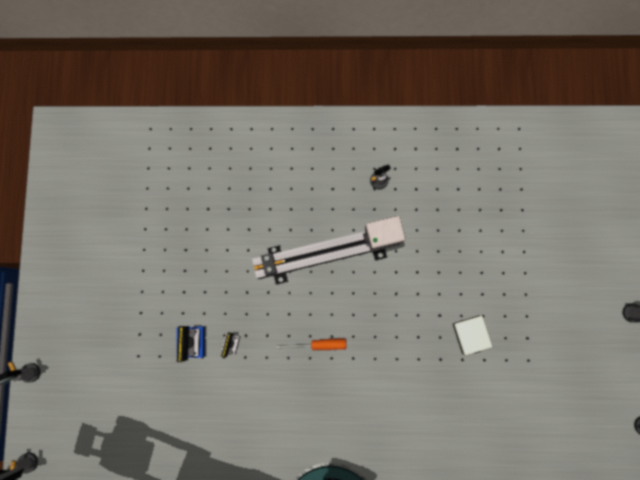

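View pics/wrist0.png

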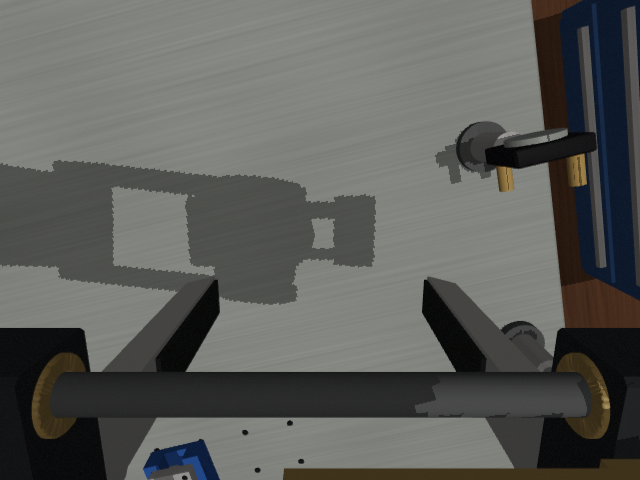

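The cradle with the carrier is at top view (190,343). The small look-alike is at (231,345), the rail runs from (258,268) to (400,235), and the stop is at about (268,264). Next I'll zoom in.

Run:
```python
from h import *
np.set_printoptions(precision=4,suppress=True)
import pickle
D={}
for n in ['scene','top']:
    s=cams.snapshot(n); D[n]=s
    for q in ['carrier','rail','rail_stop','cradle','block']:
        for r in spotter.regions_of(s,q):
            print(n,q,round(r['score'],2),r['extent'],r['pixels'].sum())
pickle.dump(D,open('d0.pkl','wb'))
s=D['top']; save(s,'topA',(160,310,260,370),8); save(s,'topB',(240,210,415,290),4.5)
s=D['scene']; save(s,'scA',(440,200,540,280),8);save(s,'scB',(220,195,420,310),4)
```

```text
scene carrier 0.72 [449.2, 220.9, 471.5, 252.4] 389
scene rail 0.72 [225.3, 209.6, 412.3, 303.3] 8078
scene rail_stop 0.91 [373.4, 256.3, 413.2, 279.9] 481
scene cradle 0.66 [485.6, 240.6, 526.3, 276.5] 475
scene cradle 0.3 [375.5, 254.9, 410.6, 281.5] 435
scene block 0.91 [503.5, 215.6, 525.7, 253.7] 344
scene block 0.79 [455.5, 218.4, 472.8, 242.7] 218
top carrier 0.95 [178.9, 325.9, 200.8, 362.2] 685
top carrier 0.58 [219.6, 335.1, 239.4, 359.8] 314
top rail 0.66 [252.9, 215.5, 406.5, 283.9] 3936
top rail 0.61 [370.7, 166.0, 390.6, 190.7] 324
top rail_stop 0.82 [252.2, 254.3, 283.5, 272.0] 320
top rail_stop 0.5 [178.2, 326.7, 189.4, 357.8] 356
top cradle 0.72 [198.0, 326.5, 208.4, 358.3] 194
top cradle 0.53 [456.5, 314.0, 489.2, 357.7] 1035
top block 0.56 [174.9, 326.4, 189.3, 359.5] 392
top block 0.47 [220.7, 333.2, 233.9, 360.9] 195
```

```bash
python3 -c "import cv2;print([cv2.imread('pics/%s.png'%n).shape for n in ['topA','topB','scA','scB']])"
```

```text
[(480, 800, 3), (360, 788, 3), (640, 800, 3), (460, 800, 3)]
```

View pics/topA.png

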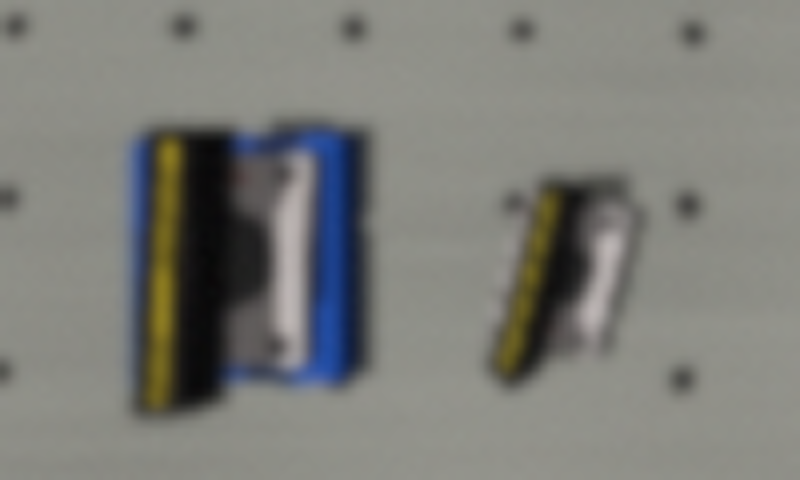

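View pics/topB.png

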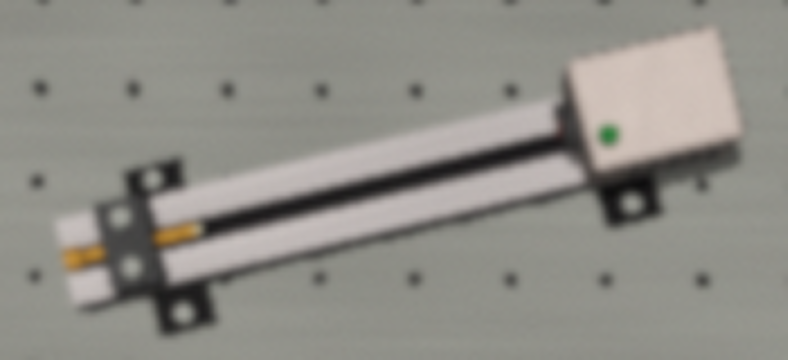

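View pics/scA.png

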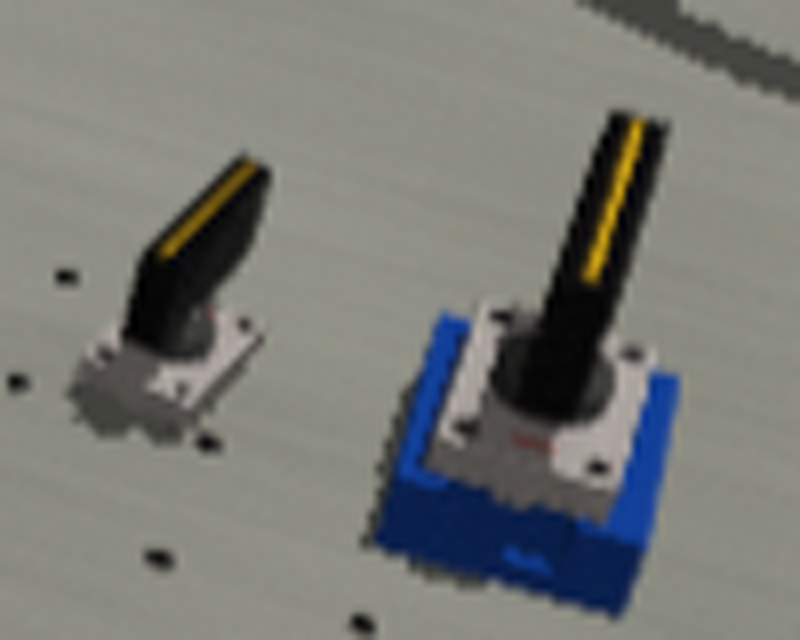

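View pics/scB.png

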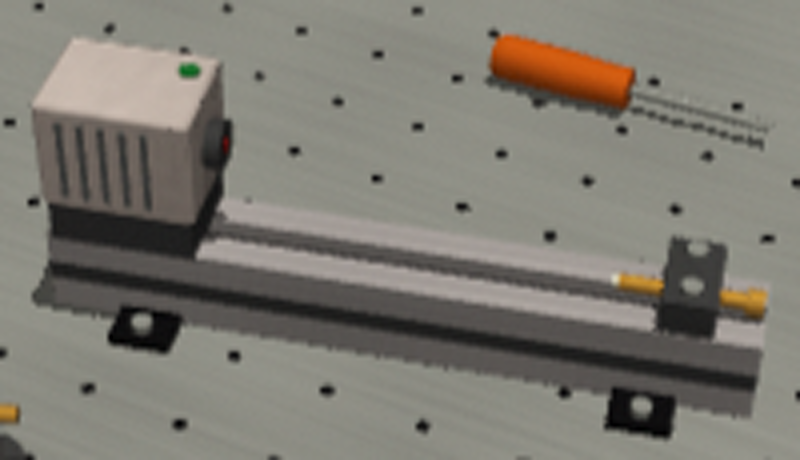

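```bash
cat > m.py <<'E'
from h import *
import pickle
np.set_printoptions(precision=4,suppress=True)
D=pickle.load(open('d0.pkl','rb'));t=D['top'];s=D['scene']
a=atz(t,(160+170/8,310+135/8),.096);b=atz(t,(160+160/8,310+405/8),.096)
print('line top',a,b,np.linalg.norm(a-b),(a+b)/2)
a=atz(s,(440+638/8,200+120/8),.096);b=atz(s,(440+591/8,200+282/8),.096)
print('line scene',a,b,np.linalg.norm(a-b),(a+b)/2)
f=lambda x,y:(240+x/4.5,210+y/4.5)
g=lambda x,y:(220+x/4,195+y/4)
print('rail top corners (stop end)',atz(t,f(57,218),.045),atz(t,f(80,307),.045))
print('rail far slot',atz(t,f(565,142),.045), 'slot near', atz(t,f(205,228),.045))
print('nose tip',atz(t,f(202,229),.0515),atz(s,g(613,281),.0515))
print('stop face upper edge', atz(t,f(136,200),.065),atz(t,f(158,282),.065))
print('laser top corners',[atz(t,f(*p),.127) for p in [(568,62),(715,28),(742,135),(598,172)]])
E
python3 m.py
```

```text
line top [0.4094 0.3221 0.096 ] [0.338  0.3217 0.096 ] 0.07133689543491123 [0.3737 0.3219 0.096 ]
line scene [0.3381 0.3261 0.096 ] [0.4088 0.3264 0.096 ] 0.07068829754380543 [0.3734 0.3263 0.096 ]
rail top corners (stop end) [0.5638 0.1798 0.045 ] [0.5187 0.167  0.045 ]
rail far slot [ 0.604  -0.0779  0.045 ] slot near [0.5591 0.1044 0.045 ]
nose tip [0.558  0.1052 0.0515] [0.5595 0.11   0.0515]
stop face upper edge [0.571  0.1371 0.065 ] [0.53   0.1253 0.065 ]
laser top corners [array([ 0.6309, -0.0748,  0.127 ]), array([ 0.6475, -0.1444,  0.127 ]), array([ 0.5963, -0.1566,  0.127 ]), array([ 0.5784, -0.0888,  0.127 ])]
```

```bash
cat >> h.py <<'E'
def go(p,yaw):
    """print the shift (tool units, after turn) and turn units needed to reach p,yaw(deg)"""
    o=robot.get_obs(); T=R.from_euler('xyz',[np.pi,0,np.radians(yaw)]); C=R.from_euler('xyz',o['ee_rot'])
    rv=np.degrees((C.inv()*T).as_rotvec())/5
    d=np.array(p)-o['tool_pos']
    print('t',round(o['time'],2),'pos',o['tool_pos'].round(4),'rpy',np.degrees(o['ee_rot']).round(2),'F',o['wrist_force'].round(2),'M',o['wrist_torque'].round(3),'w',round(o['width'],4))
    print(' shift units after turn',(T.inv().apply(d)/.025).round(2),'in present axes',(C.inv().apply(d)/.025).round(2),' turn units',rv.round(2))
E
python3 -m inch '[{"rz":-0.9,"grip":0.6},{"rz":-0.9,"dx":-0.5,"dy":-0.5},{"rz":-0.9,"dx":-1,"dy":-0.9},{"dx":-1,"dy":-0.9},{"dx":-1,"dy":-0.9},{"dx":-1,"dy":-0.9},{"dx":-1,"dy":-0.9},{"dx":-1,"dy":-0.9},{"dx":-1,"dy":-0.9,"dz":0.5},{"dx":-1,"dy":-0.8,"dz":0.5},{"dx":-0.7,"dy":-0.5,"dz":0.5},{}]'
python3 - <<'E'
from h import *
go([.3735,.324,.17],180)
s=cams.snapshot('wrist');save(s,'w1');print(robot.get_obs()['time'])
E
```

```text
t 2.1 pos [0.128  0.5349 0.2195] rpy [179.99  -0.   166.54] F [ 0.64 -0.45 -0.9 ] M [-0.04  -0.025 -0.044] w 0.094
 shift units after turn [-9.82 -8.44  1.98] in present axes [-11.51  -5.92   1.98]  turn units [ 0.    0.   -2.69]
2.15invalid input at $[0]: expected keys grip, dx, dy, dz, rx, ry, rz
```

View pics/w1.png

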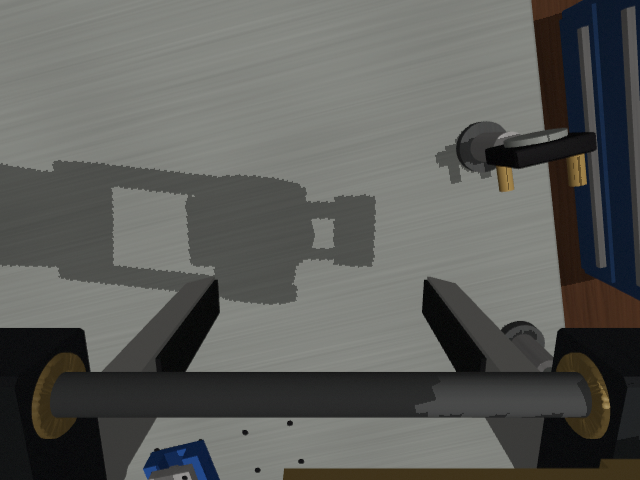

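The call was refused because every row needs all the keys, so nothing has moved.

```bash
python3 -m inch '[{"grip":0.6,"dx":0,"dy":0,"dz":0,"rx":0,"ry":0,"rz":-0.9},{"grip":0.6,"dx":-0.5,"dy":-0.5,"dz":0,"rx":0,"ry":0,"rz":-0.9},{"grip":0.6,"dx":-1,"dy":-0.9,"dz":0,"rx":0,"ry":0,"rz":-0.9},{"grip":0.6,"dx":-1,"dy":-0.9,"dz":0,"rx":0,"ry":0,"rz":0},{"grip":0.6,"dx":-1,"dy":-0.9,"dz":0,"rx":0,"ry":0,"rz":0},{"grip":0.6,"dx":-1,"dy":-0.9,"dz":0,"rx":0,"ry":0,"rz":0},{"grip":0.6,"dx":-1,"dy":-0.9,"dz":0,"rx":0,"ry":0,"rz":0},{"grip":0.6,"dx":-1,"dy":-0.9,"dz":0,"rx":0,"ry":0,"rz":0},{"grip":0.6,"dx":-1,"dy":-0.9,"dz":0.5,"rx":0,"ry":0,"rz":0},{"grip":0.6,"dx":-1,"dy":-0.8,"dz":0.5,"rx":0,"ry":0,"rz":0},{"grip":0.6,"dx":-0.7,"dy":-0.5,"dz":0.5,"rx":0,"ry":0,"rz":0},{"grip":0.6,"dx":0,"dy":0,"dz":0,"rx":0,"ry":0,"rz":0}]'
python3 - <<'E'
from h import *
go([.3735,.324,.17],180)
s=cams.snapshot('wrist');save(s,'w2')
print(s['eye'],s['orientation'])
E
```

```text
time: 3.65
tool_pos: [0.3626, 0.3252, 0.182]
ee_rot: [3.139, 0.002, -3.131]
wrist_force: [-1.2, -0.3, -0.1]
width: 0.0569
t 3.65 pos [0.3626 0.3252 0.182 ] rpy [ 1.7984e+02  1.4000e-01 -1.7940e+02] F [-1.16 -0.34 -0.12] M [ 0.062 -0.031 -0.011] w 0.0569
 shift units after turn [-0.43 -0.05  0.48] in present axes [-0.43 -0.05  0.48]  turn units [0.03 0.03 0.12]
[0.29180934 0.32264679 0.34720951] [-0.25015973 -0.00253508  1.5821697 ]
```

View pics/w2.png

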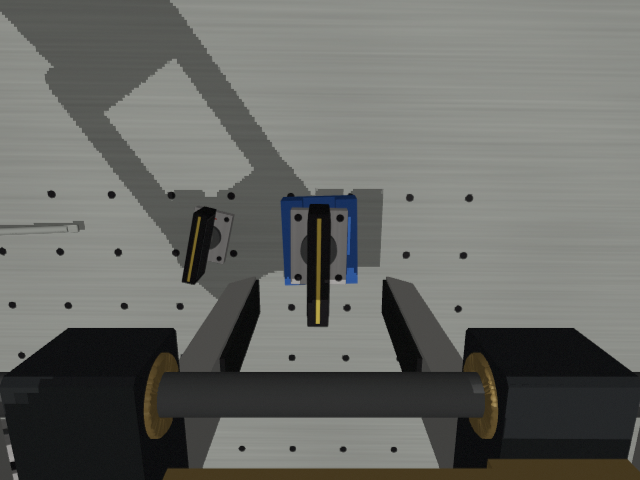

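The wrist view shows the cradle at (319,240) and the block's top between rows ~205 and 325. The look-alike is at (207,245), clear of the fingers. Next I'll fit the yellow line precisely.

Run:
```python
from h import *
import pickle
s=cams.snapshot('wrist');pickle.dump(s,open('w2.pkl','wb'))
f=cv2.cvtColor(s['frame'],cv2.COLOR_RGB2HSV)
m=(f[...,0]>18)&(f[...,0]<35)&(f[...,1]>120)&(f[...,2]>60)
m[:,:280]=0;m[:,370:]=0;m[345:]=0
y,x=np.nonzero(m);print(x.min(),x.max(),y.min(),y.max())
p=np.polyfit(y,x,1)
a=[np.polyval(p,y.min()-.5),y.min()-.5];b=[np.polyval(p,y.max()+.5),y.max()+.5]
A,B=atz(s,a,.096),atz(s,b,.096);print(a,b,A,B,np.linalg.norm(A-B),(A+B)/2,np.degrees(np.arctan2(*(B-A)[1::-1])))
save(s,'w2z',(260,170,380,340),3.5)
for q in ['block','carrier','cradle']:
  print(q,[(np.round(r['pixel'],1).tolist(),round(r['score'],2)) for r in spotter.place_of(s,q)])
```

```text
314 319 218 323
[np.float64(317.6219886059906), np.float64(217.5)] [np.float64(315.8612318147084), np.float64(323.5)] [0.34019707 0.32289592 0.096     ] [0.41144642 0.32250091 0.096     ] 0.07125044348453059 [0.37582174 0.32269841 0.096     ] -0.3176469345004741
block [([318.8, 262.1], 0.83), ([196.7, 244.4], 0.79)]
carrier [([211.0, 233.1], 0.68), ([318.6, 241.6], 0.61)]
cradle [([319.1, 261.8], 0.7)]
```

View pics/w2z.png

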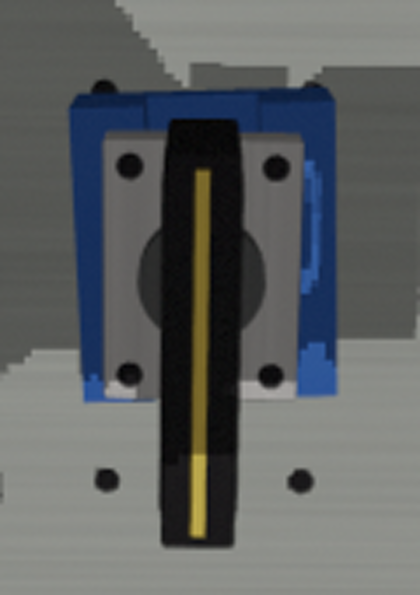

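Run:
```python
from h import *
s=cams.snapshot('wrist');o=robot.get_obs()
C=R.from_euler('xyz',o['ee_rot'])
for c in [(8,28.5,14),(-8,28.5,14),(8,-28.5,14),(-8,-28.5,14),(8,28.5,-16),(8,-28.5,-16)]:
    print(c,proj(s,o['tool_pos']+C.apply(np.array(c)/1000)).round(1))
save(s,'w3z',(200,250,440,420),3.3);go([.3752,.3235,.17],180);print(s['eye'])
```

```text
(8, 28.5, 14) [385.7 278.6]
(-8, 28.5, 14) [384.4 311.1]
(8, -28.5, 14) [261.  278.5]
(-8, -28.5, 14) [262.2 311. ]
(8, 28.5, -16) [397.6 304.2]
(8, -28.5, -16) [250.2 304.1]
t 3.95 pos [0.362  0.3271 0.1839] rpy [ 179.71    0.31 -179.17] F [ 0.27 -0.03  0.58] M [ 0.015 -0.017  0.023] w 0.0564
 shift units after turn [-0.53 -0.14  0.55] in present axes [-0.52 -0.16  0.56]  turn units [0.06 0.06 0.17]
[0.29069705 0.32388546 0.34894244]
```

View pics/w3z.png

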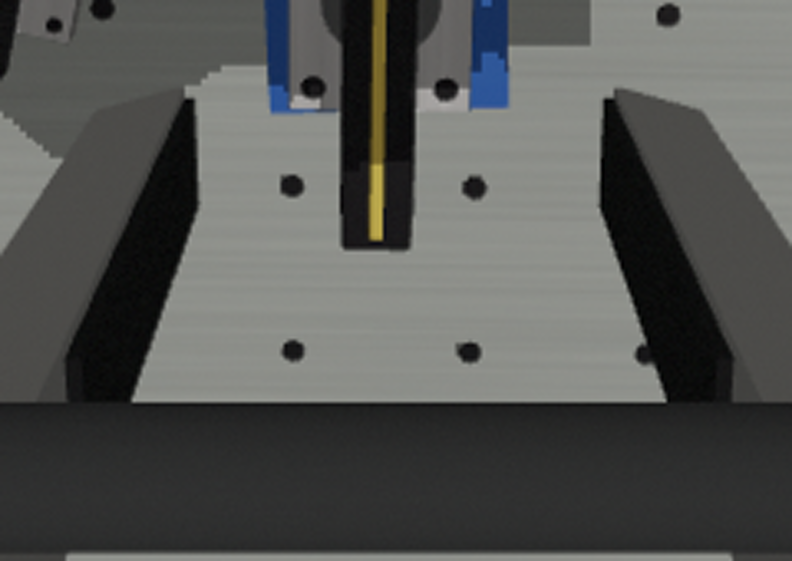

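```bash
python3 -m inch '[{"grip":0.5,"dx":-0.48,"dy":-0.1,"dz":0.5,"rx":0,"ry":0,"rz":0.13},{"grip":0.5,"dx":0,"dy":0,"dz":0.8,"rx":0,"ry":0,"rz":0},{"grip":0.5,"dx":0,"dy":0,"dz":0.8,"rx":0,"ry":0,"rz":0},{"grip":0.5,"dx":0,"dy":0,"dz":0,"rx":0,"ry":0,"rz":0}]'
cat > wl.py <<'E'
from h import *
import sys
def look(n):
    s=cams.snapshot('wrist');o=robot.get_obs();save(s,n)
    go([.3747,.324,.071],180); return s
s=look(sys.argv[1])
E
python3 wl.py w4
```

```text
time: 4.45
tool_pos: [0.3756, 0.3259, 0.1289]
ee_rot: [3.136, 0.007, -3.138]
wrist_force: [-0.6, -0.4, -0.1]
width: 0.0469
t 4.5 pos [0.3762 0.3263 0.1301] rpy [ 179.62    0.5  -179.76] F [ 0.7  -0.09 -0.03] M [ 0.042  0.049 -0.034] w 0.0471
 shift units after turn [ 0.06 -0.09  2.36] in present axes [ 0.08 -0.11  2.36]  turn units [0.08 0.1  0.05]
```

View pics/w4.png

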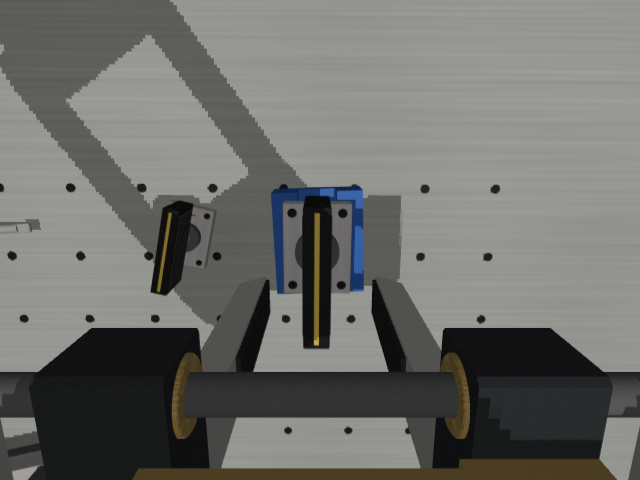

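```bash
python3 -m inch '[{"grip":0.5,"dx":0.06,"dy":-0.09,"dz":0.4,"rx":0.08,"ry":0.1,"rz":0.05},{"grip":0.5,"dx":0,"dy":0,"dz":0.6,"rx":0,"ry":0,"rz":0},{"grip":0.5,"dx":0,"dy":0,"dz":0.6,"rx":0,"ry":0,"rz":0},{"grip":0.5,"dx":0,"dy":0,"dz":0,"rx":0,"ry":0,"rz":0}]'
python3 wl.py w5
```

```text
time: 5.0
tool_pos: [0.3756, 0.3244, 0.0886]
ee_rot: [3.141, 0.001, 3.141]
wrist_force: [-0.4, 0.6, 0.3]
width: 0.047
t 5.05 pos [0.3761 0.3248 0.0895] rpy [1.7992e+02 1.6000e-01 1.7996e+02] F [ 0.17 -0.44  0.08] M [ 0.059 -0.005 -0.003] w 0.0471
 shift units after turn [ 0.06 -0.03  0.74] in present axes [ 0.06 -0.03  0.74]  turn units [ 0.02  0.03 -0.01]
```

View pics/w5.png

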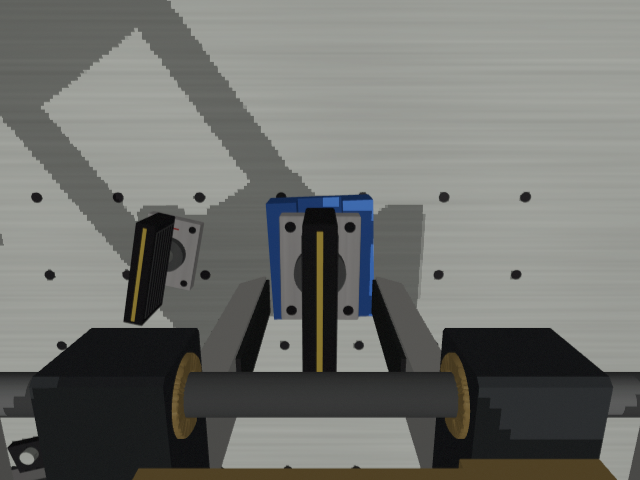

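```bash
python3 -m inch '[{"grip":0.5,"dx":0.03,"dy":-0.03,"dz":0.35,"rx":0,"ry":0,"rz":0},{"grip":0.5,"dx":0,"dy":0,"dz":0.35,"rx":0,"ry":0,"rz":0},{"grip":0.5,"dx":0,"dy":0,"dz":0,"rx":0,"ry":0,"rz":0}]'
cat > inhand.py <<'E'
from h import *
import sys
s=cams.snapshot('wrist');o=robot.get_obs();save(s,sys.argv[1]);ztop=float(sys.argv[2]) # z of block top rel. to TCP (up)
C=R.from_euler('xyz',o['ee_rot'])
f=cv2.cvtColor(s['frame'],cv2.COLOR_RGB2HSV)
m=(f[...,0]>18)&(f[...,0]<35)&(f[...,1]>120)&(f[...,2]>60)
m[:,:285]=0;m[:,355:]=0;m[370:]=0;m[:150]=0
n,l,st,_=cv2.connectedComponentsWithStats(m.astype(np.uint8));k=1+np.argmax(st[1:,4]);y,x=np.nonzero(l==k)
p=np.polyfit(y,x,1);y0=y.min()-.5
for corr in [(0,0),(2,-1.3)]:
    P=atz(s,(np.polyval(p,y0)+corr[0],y0+corr[1]),o['tool_pos'][2]+ztop)
    q=(np.polyval(p,360)+corr[0],360+corr[1]);Q=atz(s,q,o['tool_pos'][2]+ztop)
    a=C.inv().apply(P-o['tool_pos']);b=C.inv().apply(Q-o['tool_pos']);d=a-b
    print('line end in tool (mm)',(a*1000).round(2),'pt2',(b*1000).round(2),'ang deg',np.degrees(np.arctan2(d[1],d[0])).round(2),'-> centre off x if half 35.7:',(a[0]*1000-35.7).round(2))
print(y0,np.polyval(p,y0))
E
python3 inhand.py w6 0.025;python3 wl.py w6b
```

```text
time: 5.42
tool_pos: [0.3757, 0.3244, 0.0715]
ee_rot: [3.139, 0.004, 3.141]
wrist_force: [0.4, -0.6, -0.2]
width: 0.0469
line end in tool (mm) [ 35.97  -1.83 -25.17] pt2 [-10.32  -2.07 -24.96] ang deg 0.3 -> centre off x if half 35.7: 0.27
line end in tool (mm) [ 36.43  -1.13 -25.17] pt2 [ -9.77  -1.32 -24.96] ang deg 0.23 -> centre off x if half 35.7: 0.73
240.5 319.6315179668535
t 5.53 pos [0.3762 0.3247 0.0724] rpy [179.82   0.3  179.97] F [-0.8  -0.05  1.01] M [-0.003  0.017 -0.013] w 0.047
 shift units after turn [ 0.06 -0.03  0.05] in present axes [ 0.06 -0.03  0.05]  turn units [ 0.04  0.06 -0.01]
```

View pics/w6.png

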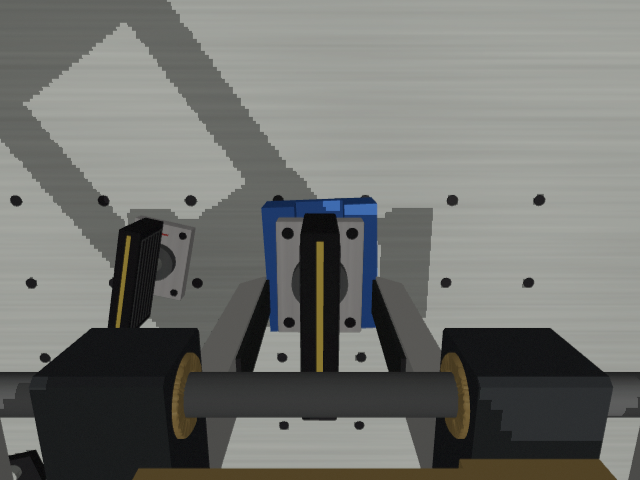

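```bash
python3 -m inch '[{"grip":0.5,"dx":0.02,"dy":-0.03,"dz":0.02,"rx":0.03,"ry":0.05,"rz":0},{"grip":0.1,"dx":0,"dy":0,"dz":0,"rx":0,"ry":0,"rz":0},{"grip":0,"dx":0,"dy":0,"dz":0,"rx":0,"ry":0,"rz":0},{"grip":0,"dx":0,"dy":0,"dz":0,"rx":0,"ry":0,"rz":0},{"grip":0,"dx":0,"dy":0,"dz":0,"rx":0,"ry":0,"rz":0}]'
python3 inhand.py w7 0.025; python3 wl.py w7b
```

```text
time: 6.15
tool_pos: [0.3764, 0.3242, 0.0729]
ee_rot: [3.14, 0.002, 3.141]
wrist_force: [-0.7, -0.7, 0.3]
width: 0.0141
line end in tool (mm) [ 36.35  -1.31 -25.09] pt2 [-10.77  -1.52 -24.98] ang deg 0.25 -> centre off x if half 35.7: 0.65
line end in tool (mm) [ 36.82  -0.62 -25.09] pt2 [-10.23  -0.77 -24.98] ang deg 0.18 -> centre off x if half 35.7: 1.12
238.5 320.6554900829915
t 6.25 pos [0.3763 0.3242 0.0729] rpy [1.7993e+02 1.4000e-01 1.7997e+02] F [-0.35 -0.44  0.56] M [-0.115  0.007 -0.014] w 0.0139
 shift units after turn [ 0.07 -0.01  0.08] in present axes [ 0.07 -0.01  0.08]  turn units [ 0.01  0.03 -0.01]
```

```bash
python3 -m inch '[{"grip":0,"dx":0,"dy":0,"dz":-0.3,"rx":0,"ry":0,"rz":0},{"grip":0,"dx":0,"dy":0,"dz":-0.6,"rx":0,"ry":0,"rz":0},{"grip":0,"dx":0,"dy":0,"dz":-0.9,"rx":0,"ry":0,"rz":0},{"grip":0,"dx":0,"dy":0,"dz":-0.9,"rx":0,"ry":0,"rz":0},{"grip":0,"dx":0,"dy":0,"dz":-0.9,"rx":0,"ry":0,"rz":0},{"grip":0,"dx":0,"dy":0,"dz":-0.9,"rx":0,"ry":0,"rz":0},{"grip":0,"dx":0,"dy":0,"dz":-0.5,"rx":0,"ry":0,"rz":0},{"grip":0,"dx":0,"dy":0,"dz":0,"rx":0,"ry":0,"rz":0}]'
python3 inhand.py w8 0.025; python3 wl.py w8b
```

```text
time: 7.25
tool_pos: [0.374, 0.3231, 0.2023]
ee_rot: [-3.14, -0.003, 3.141]
wrist_force: [0.2, 0.2, -4.4]
width: 0.0138
line end in tool (mm) [ 35.81  -1.13 -24.85] pt2 [-11.51  -1.03 -25.05] ang deg -0.12 -> centre off x if half 35.7: 0.11
line end in tool (mm) [ 36.28  -0.43 -24.85] pt2 [-10.96  -0.28 -25.05] ang deg -0.19 -> centre off x if half 35.7: 0.58
238.5 320.52820368436744
t 7.35 pos [0.3734 0.3227 0.2006] rpy [-179.82   -0.32  179.98] F [ 1.05  0.18 -4.87] M [ 0.053 -0.047 -0.003] w 0.0137
 shift units after turn [-0.05  0.05  5.18] in present axes [-0.08  0.07  5.18]  turn units [-0.04 -0.06 -0.  ]
```

View pics/w8.png

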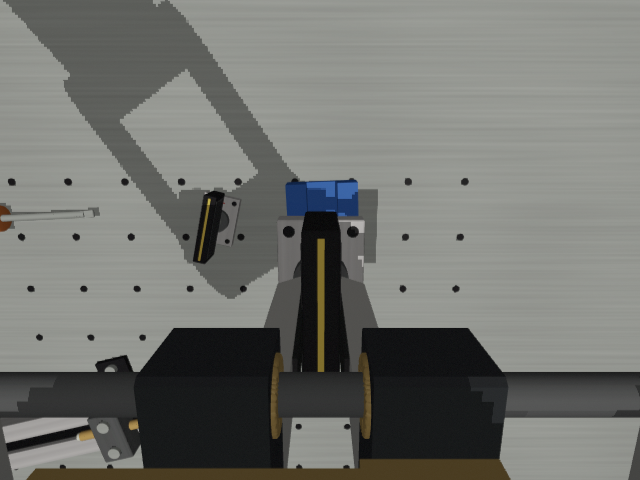

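Lifted with no slip, at about 4.5 N. Now I'll move over the rail.

```bash
python3 -m inch '[{"grip":0,"dx":-0.4,"dy":-0.5,"dz":0,"rx":0,"ry":0,"rz":0},{"grip":0,"dx":-0.7,"dy":-0.95,"dz":0,"rx":0,"ry":0,"rz":0},{"grip":0,"dx":-0.75,"dy":-1,"dz":0,"rx":0,"ry":0,"rz":0},{"grip":0,"dx":-0.75,"dy":-1,"dz":0,"rx":0,"ry":0,"rz":0},{"grip":0,"dx":-0.75,"dy":-1,"dz":0,"rx":0,"ry":0,"rz":0},{"grip":0,"dx":-0.75,"dy":-1,"dz":0,"rx":0,"ry":0,"rz":0},{"grip":0,"dx":-0.75,"dy":-1,"dz":0,"rx":0,"ry":0,"rz":0},{"grip":0,"dx":-0.75,"dy":-1,"dz":0,"rx":0,"ry":0,"rz":0},{"grip":0,"dx":-0.75,"dy":-1,"dz":0,"rx":0,"ry":0,"rz":0},{"grip":0,"dx":-0.75,"dy":-1,"dz":0,"rx":0,"ry":0,"rz":0},{"grip":0,"dx":-0.7,"dy":-0.8,"dz":0,"rx":0,"ry":0,"rz":0},{"grip":0,"dx":-0.4,"dy":-0.4,"dz":0,"rx":0,"ry":0,"rz":0}]' >/dev/null
python3 -m inch '[{"grip":0,"dx":0,"dy":0,"dz":0,"rx":0,"ry":0,"rz":0.9},{"grip":0,"dx":0,"dy":0,"dz":0,"rx":0,"ry":0,"rz":1},{"grip":0,"dx":0,"dy":0,"dz":0,"rx":0,"ry":0,"rz":1},{"grip":0,"dx":0,"dy":0,"dz":0,"rx":0,"ry":0,"rz":1},{"grip":0,"dx":0,"dy":0,"dz":0,"rx":0,"ry":0,"rz":1},{"grip":0,"dx":0,"dy":0,"dz":0,"rx":0,"ry":0,"rz":1},{"grip":0,"dx":0,"dy":0,"dz":0,"rx":0,"ry":0,"rz":1},{"grip":0,"dx":0,"dy":0,"dz":0,"rx":0,"ry":0,"rz":1},{"grip":0,"dx":0,"dy":0,"dz":0,"rx":0,"ry":0,"rz":1},{"grip":0,"dx":0,"dy":0,"dz":0,"rx":0,"ry":0,"rz":1},{"grip":0,"dx":0,"dy":0,"dz":0,"rx":0,"ry":0,"rz":1},{"grip":0,"dx":0,"dy":0,"dz":0,"rx":0,"ry":0,"rz":1}]'
python3 - <<'E'
from h import *
go([.5707,.059,.19],103.8)
E
```

```text
time: 10.35
tool_pos: [0.5775, 0.0312, 0.1743]
ee_rot: [-3.091, -0.012, 2.063]
wrist_force: [0.4, 0.0, -4.1]
width: 0.0139
t 10.35 pos [0.5775 0.0312 0.1743] rpy [-177.13   -0.71  118.23] F [ 0.45  0.04 -4.09] M [-0.041 -0.065  0.019] w 0.0139
 shift units after turn [ 1.14  0.   -0.63] in present axes [ 1.12  0.26 -0.63]  turn units [-0.59 -0.07  2.89]
```

```bash
python3 -m inch '[{"grip":0,"dx":0.5,"dy":0,"dz":-0.6,"rx":-0.3,"ry":0,"rz":0.9},{"grip":0,"dx":0.3,"dy":0,"dz":-0.3,"rx":-0.2,"ry":0,"rz":0.9},{"grip":0,"dx":0.2,"dy":0,"dz":0,"rx":-0.1,"ry":0,"rz":0.9},{"grip":0,"dx":0,"dy":0,"dz":0,"rx":0,"ry":0,"rz":0}]'
python3 - <<'E'
from h import *
import pickle
go([.5707,.059,.19],103.8)
s=cams.snapshot('wrist');save(s,'w9');pickle.dump((s,robot.get_obs()),open('w9.pkl','wb'))
for q in ['rail_stop','rail','carrier']:
  print(q,[(np.round(r['pixel'],1).tolist(),round(r['score'],2)) for r in spotter.place_of(s,q)])
E
```

```text
time: 10.85
tool_pos: [0.5659, 0.054, 0.1945]
ee_rot: [-3.136, -0.01, 1.821]
wrist_force: [0.4, -0.7, -4.5]
width: 0.0136
t 10.85 pos [0.5659 0.054  0.1945] rpy [-179.7    -0.56  104.36] F [ 0.42 -0.72 -4.52] M [-0.125  0.002  0.025] w 0.0136
 shift units after turn [0.15 0.24 0.18] in present axes [0.14 0.24 0.18]  turn units [-0.06 -0.11  0.11]
rail_stop [([334.3, 129.5], 0.6)]
rail []
carrier [([320.0, 269.6], 0.94)]
```

View pics/w9.png

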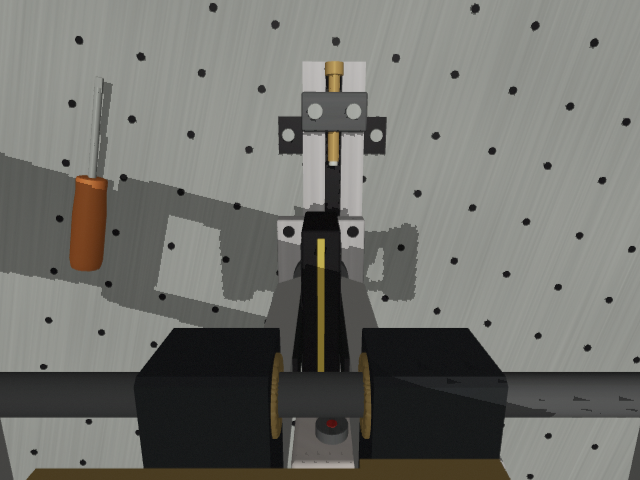

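Run:
```python
from h import *
import pickle
s,o=pickle.load(open('w9.pkl','rb'))
save(s,'w9z',(270,50,400,220),3.5)
g=cv2.cvtColor(s['frame'],cv2.COLOR_RGB2GRAY)
for r in [70,80,88,170,180,190,200,206]: print(r,g[r,296:376].tolist())
```

```text
70 [154, 152, 152, 150, 150, 150, 168, 183, 183, 182, 182, 183, 185, 185, 184, 182, 182, 182, 184, 185, 186, 186, 188, 188, 189, 187, 185, 183, 180, 89, 106, 119, 129, 137, 141, 145, 148, 158, 165, 158, 148, 144, 139, 134, 128, 121, 108, 121, 183, 182, 183, 184, 185, 185, 184, 182, 181, 182, 184, 185, 185, 186, 187, 187, 187, 185, 184, 182, 181, 173, 151, 155, 157, 155, 153, 151, 152, 153, 153, 148]
80 [152, 150, 150, 149, 151, 153, 169, 181, 182, 180, 181, 182, 183, 184, 183, 182, 181, 181, 184, 185, 184, 186, 186, 187, 188, 186, 184, 183, 180, 147, 21, 22, 50, 112, 128, 138, 144, 154, 164, 149, 141, 134, 122, 99, 21, 39, 127, 182, 182, 181, 181, 182, 183, 183, 182, 181, 180, 181, 184, 184, 184, 185, 185, 186, 187, 185, 183, 181, 180, 169, 155, 153, 150, 152, 154, 154, 150, 147, 145, 149]
88 [149, 149, 151, 152, 152, 153, 161, 181, 180, 180, 179, 182, 182, 182, 182, 181, 180, 181, 182, 184, 184, 184, 185, 187, 188, 186, 183, 182, 179, 118, 26, 27, 53, 111, 105, 138, 145, 155, 163, 147, 140, 133, 118, 81, 22, 53, 159, 181, 180, 180, 180, 181, 182, 183, 181, 181, 179, 181, 183, 183, 1
[... 1340 characters left out ...]
4, 171, 170, 171, 171, 172, 175, 176, 178, 181, 182, 182, 179, 173, 142, 38, 37, 38, 39, 37, 38, 37, 37, 36, 38, 38, 34, 37, 38, 35, 119, 172, 171, 172, 173, 174, 175, 174, 171, 170, 168, 170, 172, 173, 175, 176, 179, 182, 182, 179, 175, 172, 152, 146, 146, 147, 146, 147, 148, 148, 149, 147, 145, 146, 147, 148]
206 [97, 142, 141, 143, 141, 146, 148, 165, 171, 172, 172, 174, 176, 172, 105, 102, 103, 102, 103, 104, 105, 107, 108, 110, 111, 110, 109, 105, 81, 18, 19, 38, 36, 37, 37, 37, 33, 35, 36, 35, 37, 36, 36, 47, 119, 171, 171, 172, 174, 175, 175, 173, 170, 169, 169, 171, 172, 173, 174, 175, 179, 181, 181, 178, 174, 171, 146, 146, 146, 147, 147, 147, 147, 148, 145, 145, 146, 148, 148, 149]
```

View pics/w9z.png

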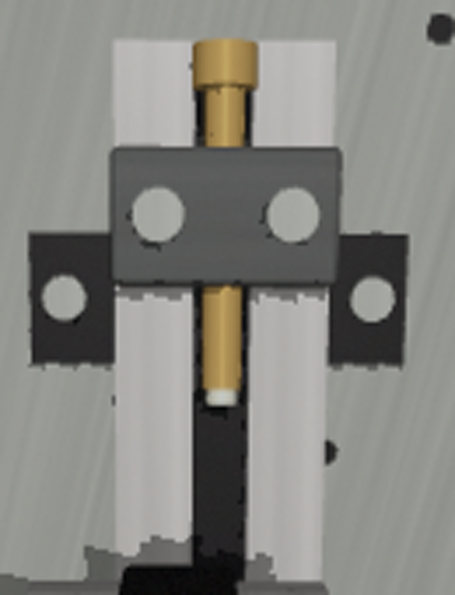

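```bash
cat > railm.py <<'E'
from h import *
import pickle
def inT(s,o,px,z):
    C=R.from_euler('xyz',o['ee_rot']); return C.inv().apply(atz(s,px,z)-o['tool_pos'])*1000
if __name__=='__main__':
    s,o=pickle.load(open('w9.pkl','rb'))
    def E(row,l,r): 
        a,b=inT(s,o,(l,row),.045),inT(s,o,(r,row),.045); print(row,a.round(2),b.round(2),'c',((a+b)/2).round(2),'w',np.linalg.norm(a-b).round(2)); return (a+b)/2
    a=E(80,301.8,365.4);b=E(190,302.4,362.2);c=E(185,324.6,340.0);E(200,324.3,339.8);E(170,324.6,340.2)
    for P,Q in [(a,b)]: print('ang',np.degrees(np.arctan2((P-Q)[1],(P-Q)[0])))
    print('nose tip',inT(s,o,(333,165.5),.0515),'stop face',inT(s,o,(334,131.5),.055))
    print(atz(s,(333,165.5),.0515))
E
python3 railm.py
```

```text
80 [109.64 -13.35 150.55] [109.65  32.17 150.3 ] c [109.65   9.41 150.42] w 45.51
190 [ 31.03 -13.66 149.79] [ 31.09  31.8  149.55] c [ 31.06   9.07 149.67] w 45.46
185 [ 34.83   3.21 149.74] [ 34.85  14.89 149.67] c [ 34.84   9.05 149.71] w 11.67
200 [ 23.42   3.02 149.63] [ 23.43  14.87 149.56] c [ 23.43   8.94 149.6 ] w 11.85
170 [ 46.06   3.18 149.85] [ 46.07  14.9  149.78] c [ 46.07   9.04 149.81] w 11.73
ang 0.24612369164484862
nose tip [ 49.80659984   9.26018971 143.34833382] stop face [ 73.8811852    9.67307299 140.07782327]
[0.56155617 0.10548202 0.0515    ]
```

```bash
python3 -m inch '[{"grip":0,"dx":0,"dy":0.41,"dz":0,"rx":-0.05,"ry":-0.08,"rz":0.05},{"grip":0,"dx":0,"dy":0,"dz":0.7,"rx":0,"ry":0,"rz":0},{"grip":0,"dx":0,"dy":0,"dz":0.7,"rx":0,"ry":0,"rz":0},{"grip":0,"dx":0,"dy":0,"dz":0.7,"rx":0,"ry":0,"rz":0},{"grip":0,"dx":0,"dy":0,"dz":0.4,"rx":0,"ry":0,"rz":0},{"grip":0,"dx":0,"dy":0,"dz":0,"rx":0,"ry":0,"rz":0}]'
cat > rl.py <<'E'
from railm import *
import sys
s=cams.snapshot('wrist');o=robot.get_obs();n=sys.argv[1];save(s,n);save(s,n+'z',(270,50,400,260),2.8);pickle.dump((s,o),open(n+'.pkl','wb'))
go([.5707,.059,.125],103.8)
E
python3 rl.py w10
```

```text
time: 11.8
tool_pos: [0.5755, 0.0561, 0.1241]
ee_rot: [-3.135, -0.004, 1.816]
wrist_force: [0.1, 0.7, -3.6]
width: 0.0137
t 11.85 pos [0.5758 0.0561 0.1247] rpy [-179.69   -0.19  104.08] F [-0.85  1.07 -3.98] M [-0.127  0.037  0.013] w 0.0141
 shift units after turn [ 0.16 -0.17 -0.01] in present axes [ 0.16 -0.17 -0.01]  turn units [-0.06 -0.04  0.06]
```

View pics/w10.png

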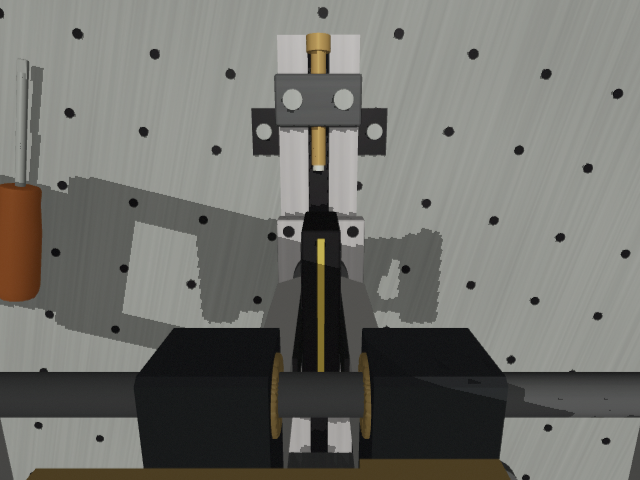

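```bash
cat > edges.py <<'E'
from railm import *
import sys
def cross(v,a,b,th,up):
    v=v.astype(float)
    for i in range(a,b):
        if (up and v[i]<th<=v[i+1]) or (not up and v[i]>=th>v[i+1]): return i+(th-v[i])/(v[i+1]-v[i])
    return None
s,o=pickle.load(open(sys.argv[1]+'.pkl','rb'));c=int(sys.argv[2]);rows=[int(x) for x in sys.argv[3:]]
g=cv2.cvtColor(s['frame'],cv2.COLOR_RGB2GRAY)
pts=[]
for r in rows:
    v=g[r]
    # slot: walk from centre outwards to bright
    R_=cross(v,c,c+25,110,True); L=cross(v[::-1],639-c,639-c+25,110,True); L=None if L is None else 639-L
    if L is None or R_ is None: print(r,L,R_); continue
    a=(inT(s,o,(L,r),.045)+inT(s,o,(R_,r),.045))/2; w=np.linalg.norm(inT(s,o,(L,r),.045)-inT(s,o,(R_,r),.045))
    print(r,round(L,2),round(R_,2),round((L+R_)/2,2),a.round(2),w.round(2)); pts.append(a)
E
python3 edges.py w10 318 60 66 178 185 192 200 206 430 440 445 448
python3 - <<'E'
from railm import *
s,o=pickle.load(open('w10.pkl','rb'))
print('nose',inT(s,o,(319,171.5),.0515),'block line',inT(s,o,(321,238.5),o['tool_pos'][2]+.025),inT(s,o,(321,365),o['tool_pos'][2]+.025))
print('saddle front L/R top', inT(s,o,(278,217),o['tool_pos'][2]-.037),inT(s,o,(364,217),o['tool_pos'][2]-.037))
E
```

```text
60 307.35 328.87 318.11 [110.7   -1.7   80.12] 11.81
66 307.34 328.86 318.1 [107.64  -1.71  80.11] 11.85
178 308.1 328.44 318.27 [46.47 -1.64 79.91] 11.92
185 308.13 328.41 318.27 [42.38 -1.64 79.9 ] 11.93
192 308.35 328.44 318.4 [38.26 -1.57 79.88] 11.87
200 308.35 328.43 318.39 [33.51 -1.58 79.87] 11.92
206 308.34 328.46 318.4 [29.92 -1.57 79.86] 11.99
430 309.93 327.5 318.71 [-124.94   -1.41   79.35] 12.05
440 309.95 327.48 318.71 [-132.95   -1.41   79.32] 12.1
445 309.85 328.71 319.28 [-137.     -1.02   79.31] 13.06
448 300.92 334.18 317.55 [-139.45   -2.22   79.31] 23.08
nose [50.73651832 -1.19497827 73.4232625 ] block line [ 35.31994292  -0.22093534 -24.88387492] [-13.53449246  -0.16436668 -25.04384294]
saddle front L/R top [ 31.24723071 -21.38886548  37.2183288 ] [31.32149662 21.16221751 36.98885108]
```

View pics/w10z.png

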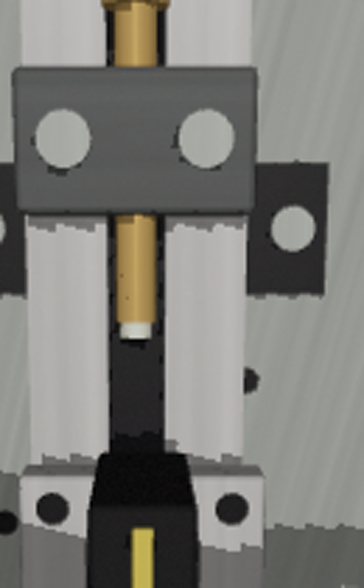

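```bash
python3 -m inch '[{"grip":0,"dx":0,"dy":-0.06,"dz":0.1,"rx":-0.03,"ry":0,"rz":0},{"grip":0,"dx":0,"dy":0,"dz":0.35,"rx":0,"ry":0,"rz":0},{"grip":0,"dx":0,"dy":0,"dz":0.2,"rx":0,"ry":0,"rz":0},{"grip":0,"dx":0,"dy":0,"dz":0,"rx":0,"ry":0,"rz":0}]'
python3 rl.py w11; python3 edges.py w11 319  60 178 185 192 200 206 430 440;  python3 - <<'E'
from railm import *
s,o=pickle.load(open('w11.pkl','rb'))
print('block line',inT(s,o,(321,238.5),o['tool_pos'][2]+.025),inT(s,o,(321,365),o['tool_pos'][2]+.025))
print('saddle front L/R top', inT(s,o,(278,217),o['tool_pos'][2]-.037),inT(s,o,(364,217),o['tool_pos'][2]-.037))
E
```

```text
time: 12.35
tool_pos: [0.5754, 0.0557, 0.1096]
ee_rot: [3.14, -0.002, 1.816]
wrist_force: [0.4, -0.5, -4.4]
width: 0.0137
t 12.4 pos [0.5756 0.0557 0.1099] rpy [ 1.7989e+02 -1.2000e-01  1.0407e+02] F [-0.27  0.18 -5.24] M [-0.082  0.069  0.011] w 0.0135
 shift units after turn [ 0.17 -0.16 -0.6 ] in present axes [ 0.18 -0.16 -0.6 ]  turn units [ 0.02 -0.02  0.05]
60 305.47 328.52 317.0 [108.19  -1.98  65.1 ] 11.89
178 306.5 328.24 317.37 [47.78 -1.84 64.98] 11.99
185 306.43 328.24 317.33 [43.94 -1.87 64.97] 12.07
192 306.49 328.24 317.36 [40.06 -1.85 64.96] 12.09
200 306.47 327.97 317.22 [35.59 -1.94 64.95] 12.0
206 306.69 328.98 317.83 [32.21 -1.6  64.95] 12.49
430 305.64285714285717 None
440 308.56 327.31 317.94 [-121.17   -1.63   64.62] 12.19
block line [ 35.20886507  -0.04839919 -24.9264866 ] [-1.38099380e+01  9.98517383e-03 -2.50289895e+01]
saddle front L/R top [ 31.17844007 -21.19861717  37.02534522] [31.19096912 21.43079838 37.10594868]
```

View pics/w11z.png

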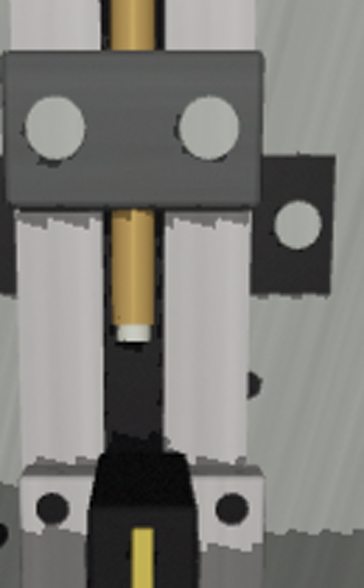

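```bash
python3 -m inch '[{"grip":0,"dx":0,"dy":-0.08,"dz":0,"rx":0,"ry":0,"rz":0},{"grip":0,"dx":0,"dy":0,"dz":0,"rx":0,"ry":0,"rz":0}]'
python3 rl.py w12; python3 edges.py w12 319  60 178 185 192 200 206 430 440;  python3 - <<'E'
from railm import *
s,o=pickle.load(open('w12.pkl','rb'))
print('block line',inT(s,o,(321,238.5),o['tool_pos'][2]+.025),inT(s,o,(321,365),o['tool_pos'][2]+.025))
print('saddle front L/R top', inT(s,o,(278,217),o['tool_pos'][2]-.037),inT(s,o,(364,217),o['tool_pos'][2]-.037))
E
```

```text
time: 12.65
tool_pos: [0.5738, 0.0552, 0.1103]
ee_rot: [3.139, -0.002, 1.817]
wrist_force: [0.1, 0.3, -4.3]
width: 0.0136
t 12.7 pos [0.5739 0.0552 0.1104] rpy [ 1.7983e+02 -1.1000e-01  1.0408e+02] F [ 1.24 -0.49 -3.44] M [-0.088 -0.015 -0.004] w 0.0137
 shift units after turn [ 0.18 -0.09 -0.58] in present axes [ 0.18 -0.09 -0.58]  turn units [ 0.03 -0.02  0.06]
60 308.47 331.52 319.99 [108.28  -0.41  65.61] 11.93
178 309.47 330.86 320.16 [47.7  -0.28 65.5 ] 11.83
185 309.44 330.85 320.14 [43.84 -0.29 65.49] 11.88
192 309.48 330.87 320.18 [39.95 -0.27 65.48] 11.92
200 309.44 330.85 320.14 [35.47 -0.29 65.47] 11.99
206 309.41 330.87 320.14 [32.08 -0.29 65.47] 12.06
430 310.28 None
440 311.27 329.62 320.45 [-1.2181e+02  2.0000e-02  6.5190e+01] 11.97
block line [ 35.15239555  -0.03967428 -24.93559074] [-1.39347416e+01  1.78214248e-02 -2.50257358e+01]
saddle front L/R top [ 31.13279637 -21.19846567  36.99526494] [31.1351853  21.46729255 37.12053342]
```

View pics/w12z.png

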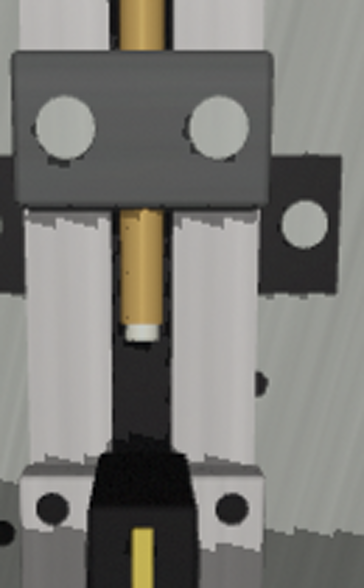

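```bash
python3 -m inch '[{"grip":0,"dx":0,"dy":-0.01,"dz":0.15,"rx":0,"ry":0,"rz":0},{"grip":0,"dx":0,"dy":0,"dz":0.15,"rx":0,"ry":0,"rz":0},{"grip":0,"dx":0,"dy":0,"dz":0.1,"rx":0,"ry":0,"rz":0},{"grip":0,"dx":0,"dy":0,"dz":0,"rx":0,"ry":0,"rz":0}]'
python3 -m inch '[{"grip":0,"dx":0,"dy":0,"dz":0.06,"rx":0,"ry":0,"rz":0},{"grip":0,"dx":0,"dy":0,"dz":0.06,"rx":0,"ry":0,"rz":0},{"grip":0,"dx":0,"dy":0,"dz":0,"rx":0,"ry":0,"rz":0}]'
python3 rl.py w13
```

```text
time: 13.2
tool_pos: [0.5736, 0.0552, 0.0996]
ee_rot: [3.139, -0.002, 1.817]
wrist_force: [0.3, -0.5, -3.8]
width: 0.0137
time: 13.58
tool_pos: [0.5737, 0.0552, 0.0964]
ee_rot: [3.139, -0.002, 1.816]
wrist_force: [0.0, -0.5, -4.0]
width: 0.0137
t 13.62 pos [0.5738 0.0552 0.0966] rpy [ 1.7982e+02 -1.1000e-01  1.0408e+02] F [-0.2   0.39 -3.9 ] M [-0.064  0.061  0.013] w 0.0134
 shift units after turn [ 0.18 -0.08 -1.14] in present axes [ 0.18 -0.08 -1.14]  turn units [ 0.04 -0.02  0.06]
```

View pics/w13z.png

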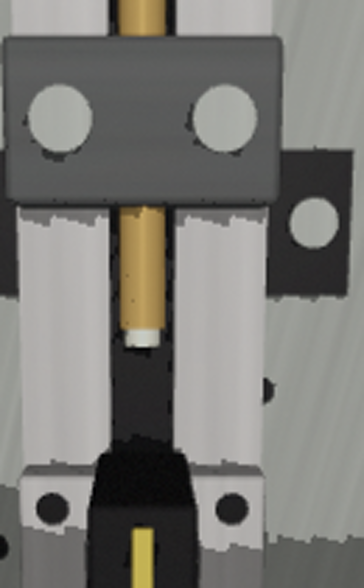

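```bash
for i in 1 2; do python3 -m inch '[{"grip":0,"dx":0,"dy":0,"dz":0.04,"rx":0,"ry":0,"rz":0},{"grip":0,"dx":0,"dy":0,"dz":0.0,"rx":0,"ry":0,"rz":0}]'; done
python3 rl.py w14
```

```text
time: 13.88
tool_pos: [0.5739, 0.0552, 0.0956]
ee_rot: [3.138, -0.002, 1.817]
wrist_force: [-0.5, 0.6, -4.5]
width: 0.0139
time: 14.12
tool_pos: [0.5739, 0.0552, 0.0947]
ee_rot: [3.138, -0.002, 1.816]
wrist_force: [-1.4, 0.6, -4.6]
width: 0.0137
t 14.18 pos [0.574  0.0552 0.0947] rpy [ 1.7979e+02 -1.0000e-01  1.0408e+02] F [-0.59  0.21 -3.67] M [-0.062 -0.016  0.011] w 0.0138
 shift units after turn [ 0.18 -0.09 -1.21] in present axes [ 0.18 -0.09 -1.21]  turn units [ 0.04 -0.02  0.06]
```

```bash
for i in 1 2 3; do python3 -m inch '[{"grip":0,"dx":0,"dy":0,"dz":0.04,"rx":0,"ry":0,"rz":0},{"grip":0,"dx":0,"dy":0,"dz":0.0,"rx":0,"ry":0,"rz":0}]' | egrep 'pos|force'; done
python3 rl.py w15
```

```text
tool_pos: [0.5742, 0.0552, 0.0941]
wrist_force: [0.5, -0.3, -3.8]
tool_pos: [0.5743, 0.0552, 0.0941]
wrist_force: [-0.6, -0.4, -3.3]
tool_pos: [0.5745, 0.0552, 0.094]
wrist_force: [-0.4, 0.9, -1.1]
t 14.97 pos [0.5745 0.0552 0.0939] rpy [ 1.7968e+02 -6.0000e-02  1.0408e+02] F [-1.46 -0.39 -0.58] M [-0.134  0.336 -0.009] w 0.0134
 shift units after turn [ 0.18 -0.11 -1.24] in present axes [ 0.18 -0.1  -1.24]  turn units [ 0.06 -0.01  0.06]
```

View pics/w15.png

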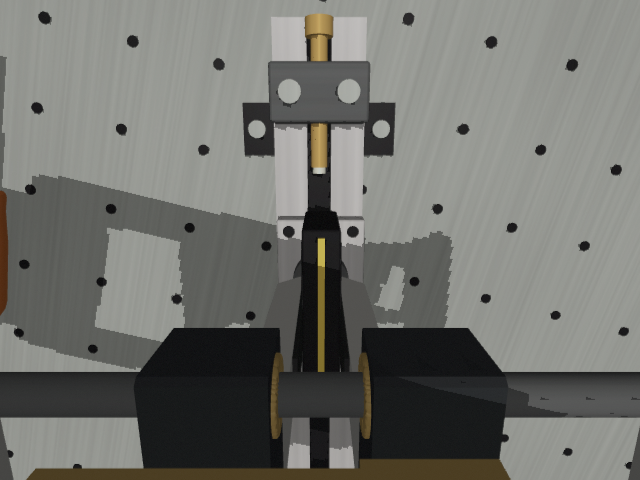

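```bash
python3 edges.py w15 319 50 178 185 192 200 206 440 450
python3 - <<'E'
from railm import *
s,o=pickle.load(open('w15.pkl','rb'))
z=o['tool_pos'][2]
print('block line',inT(s,o,(321,238.5),z+.025),inT(s,o,(321,365),z+.025))
print('saddle front L/R top', inT(s,o,(278,217),z-.037),inT(s,o,(364,217),z-.037))
print('nose',inT(s,o,(319,174),.0515))
E
```

```text
50 306.09 331.16 318.63 [109.9   -0.94  49.06] 11.99
178 307.2 330.42 318.81 [49.18 -0.86 49.  ] 11.93
185 307.3 330.38 318.84 [45.59 -0.84 48.99] 11.91
192 307.35 330.42 318.89 [41.98 -0.82 48.99] 11.95
200 307.3 330.36 318.83 [37.82 -0.85 48.99] 12.0
206 307.33 330.25 318.79 [34.67 -0.87 48.98] 11.97
440 None None
450 309.27 328.94 319.1 [-115.57   -0.7    48.82] 12.01
block line [ 35.09556683   0.06727968 -24.96207155] [-14.05673096   0.12536418 -25.01490533]
saddle front L/R top [ 31.08682491 -21.08015592  36.91743265] [31.06642503 21.61128251 37.15390361]
nose [51.7539399  -0.75320758 42.50123443]
```

View pics/w15z.png

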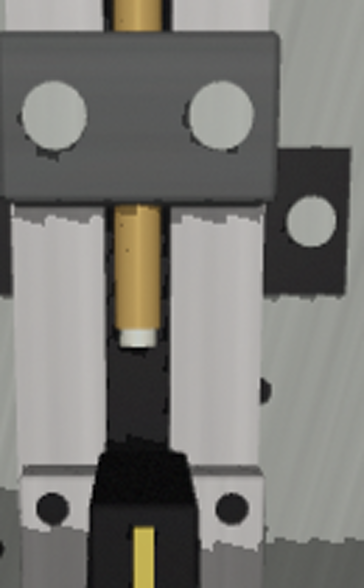

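```bash
python3 -m inch '[{"grip":0,"dx":0,"dy":-0.03,"dz":-0.01,"rx":0.05,"ry":0,"rz":0},{"grip":0,"dx":0,"dy":0,"dz":0,"rx":0,"ry":0,"rz":0}]'
python3 -m inch '[{"grip":0,"dx":0.1,"dy":0,"dz":0,"rx":0,"ry":0,"rz":0},{"grip":0,"dx":0.1,"dy":0,"dz":0,"rx":0,"ry":0,"rz":0},{"grip":0,"dx":0.1,"dy":0,"dz":0,"rx":0,"ry":0,"rz":0},{"grip":0,"dx":0.1,"dy":0,"dz":0,"rx":0,"ry":0,"rz":0},{"grip":0,"dx":0.1,"dy":0,"dz":0,"rx":0,"ry":0,"rz":0},{"grip":0,"dx":0,"dy":0,"dz":0,"rx":0,"ry":0,"rz":0}]'
python3 rl.py w16;python3 edges.py w16 319 50 178 185 192 200 206 440 450
python3 - <<'E'
from railm import *
s,o=pickle.load(open('w16.pkl','rb'))
z=o['tool_pos'][2]
print('block line',inT(s,o,(321,238.5),z+.025),inT(s,o,(321,365),z+.025))
print('saddle front L/R top', inT(s,o,(278,217),z-.037),inT(s,o,(364,217),z-.037))
E
```

```text
time: 15.22
tool_pos: [0.5741, 0.0551, 0.094]
ee_rot: [3.14, -0.001, 1.817]
wrist_force: [-2.1, 0.2, -1.1]
width: 0.0137
time: 15.98
tool_pos: [0.5715, 0.0671, 0.094]
ee_rot: [3.139, 0.001, 1.816]
wrist_force: [0.6, -0.2, -1.6]
width: 0.0136
t 16.02 pos [0.5715 0.0671 0.094 ] rpy [1.7984e+02 7.0000e-02 1.0407e+02] F [-0.05 -0.04 -1.62] M [-0.117  0.076  0.038] w 0.0137
 shift units after turn [-0.31 -0.11 -1.24] in present axes [-0.31 -0.11 -1.24]  turn units [0.03 0.01 0.05]
50 305.0 332.16 318.58 [109.86  -0.95  48.83] 12.97
178 307.29 330.41 318.85 [49.21 -0.82 48.9 ] 11.87
185 307.35 330.43 318.89 [45.63 -0.8  48.9 ] 11.9
192 307.34 330.43 318.88 [42.02 -0.8  48.91] 11.95
200 307.48 330.43 318.95 [37.86 -0.77 48.91] 11.93
206 307.46 330.47 318.97 [34.71 -0.76 48.92] 12.01
440 None None
450 309.39 329.33 319.36 [-115.74   -0.52   49.09] 12.18
block line [ 35.15458603   0.08773723 -25.04058965] [-14.01188123   0.14879429 -24.98346546]
saddle front L/R top [ 31.11965641 -21.0485258   36.90461474] [31.12304484 21.61230356 37.02522635]
```

View pics/w16z.png

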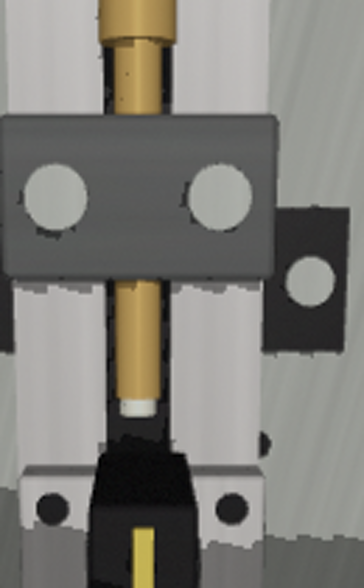

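```bash
python3 -m inch '[{"grip":0,"dx":0.1,"dy":-0.04,"dz":0,"rx":0.02,"ry":0,"rz":0.02},{"grip":0,"dx":0.07,"dy":0,"dz":0,"rx":0,"ry":0,"rz":0},{"grip":0,"dx":0,"dy":0,"dz":0,"rx":0,"ry":0,"rz":0}]'
cat > chk.sh <<'X'
python3 rl.py $1;python3 edges.py $1 319 198 205 455 460; python3 - $1 <<'E'
from railm import *
import sys
s,o=pickle.load(open('%s.pkl'%sys.argv[1],'rb'))
z=o['tool_pos'][2]
print('block line',inT(s,o,(321,238.5),z+.025),'saddle front L/R top', inT(s,o,(278,217),z-.037),inT(s,o,(364,217),z-.037))
th=np.radians(103.9);F=o['wrist_force'];print('F along rail',F[0]*np.cos(th)+F[1]*np.sin(th),'across',F[0]*np.sin(th)-F[1]*np.cos(th))
E
X
bash chk.sh w17
```

```text
time: 16.4
tool_pos: [0.5696, 0.0712, 0.094]
ee_rot: [3.14, 0.001, 1.814]
wrist_force: [0.7, -0.5, -2.0]
width: 0.0138
t 16.45 pos [0.5695 0.0712 0.094 ] rpy [1.7992e+02 7.0000e-02 1.0395e+02] F [ 0.01 -0.9  -1.28] M [-0.19  -0.017  0.034] w 0.0138
 shift units after turn [-0.48 -0.07 -1.24] in present axes [-0.48 -0.07 -1.24]  turn units [0.02 0.01 0.03]
198 309.34 332.25 320.79 [38.92  0.18 48.92] 11.9
205 309.33 332.26 320.8 [35.25  0.19 48.93] 11.96
455 311.39 331.3 321.35 [-119.35    0.7    49.12] 12.21
460 311.53 331.32 321.42 [-122.99    0.75   49.12] 12.18
block line [ 35.17361888   0.07997893 -25.04318609] saddle front L/R top [ 31.1347894  -21.05968353  36.93394489] [31.15057473 21.59818081 36.99029844]
F along rail -0.8735628954614848 across -0.20718780304787154
```

View pics/w17z.png

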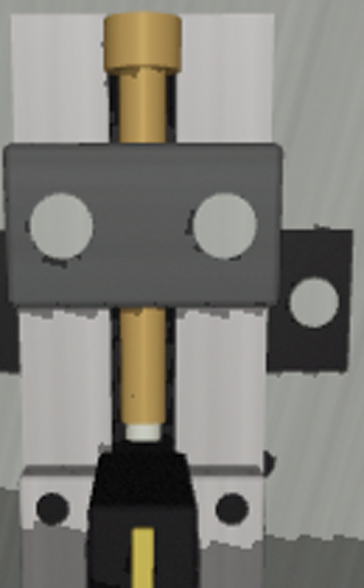

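```bash
python3 -m inch '[{"grip":0,"dx":0.06,"dy":0,"dz":0,"rx":0,"ry":0,"rz":-0.03},{"grip":0,"dx":0.04,"dy":0,"dz":0,"rx":0,"ry":0,"rz":0},{"grip":0,"dx":0,"dy":0,"dz":0,"rx":0,"ry":0,"rz":0}]'
bash chk.sh w18
```

```text
time: 16.82
tool_pos: [0.5689, 0.0735, 0.094]
ee_rot: [3.14, 0.002, 1.817]
wrist_force: [0.2, -0.5, -1.5]
width: 0.0137
t 16.88 pos [0.5689 0.0735 0.094 ] rpy [1.7993e+02 8.0000e-02 1.0410e+02] F [ 0.95 -0.84 -2.09] M [-0.263  0.01   0.002] w 0.0137
 shift units after turn [-0.58 -0.07 -1.24] in present axes [-0.58 -0.07 -1.24]  turn units [0.01 0.02 0.06]
198 309.47 332.43 320.95 [38.87  0.24 48.93] 11.93
205 309.42 332.44 320.93 [35.21  0.24 48.93] 12.0
455 311.03 330.66 320.84 [-119.42    0.37   49.16] 12.03
460 311.19 330.65 320.92 [-123.07    0.42   49.17] 11.98
block line [ 35.13461701   0.06409532 -25.05154906] saddle front L/R top [ 31.0926011  -21.07686132  36.92701301] [31.10801143 21.57633787 36.98245645]
F along rail -1.0424465288947156 across 0.7227218633266199
```

View pics/w18z.png

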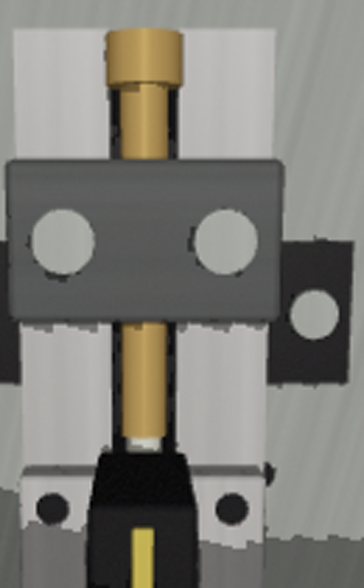

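```bash
for i in 1 2 3; do python3 -m inch '[{"grip":0,"dx":0.03,"dy":0,"dz":0,"rx":0,"ry":0,"rz":0},{"grip":0,"dx":0,"dy":0,"dz":0,"rx":0,"ry":0,"rz":0}]' | egrep 'pos|force'; done
bash chk.sh w19
```

```text
tool_pos: [0.5687, 0.0743, 0.0939]
wrist_force: [0.4, -0.8, -2.4]
tool_pos: [0.5685, 0.075, 0.094]
wrist_force: [0.4, -0.1, -1.2]
tool_pos: [0.5683, 0.0758, 0.0939]
wrist_force: [0.9, -1.5, -1.7]
t 17.68 pos [0.5684 0.0758 0.094 ] rpy [1.7993e+02 9.0000e-02 1.0410e+02] F [ 0.42 -1.71 -1.16] M [-0.278 -0.053  0.023] w 0.0141
 shift units after turn [-0.67 -0.07 -1.24] in present axes [-0.68 -0.07 -1.24]  turn units [0.01 0.02 0.06]
198 309.43 332.43 320.93 [38.89  0.24 48.93] 11.95
205 309.39 332.44 320.92 [35.23  0.24 48.94] 12.02
455 311.27 330.66 320.96 [-119.39    0.44   49.17] 11.89
460 311.24 330.64 320.94 [-123.04    0.43   49.17] 11.94
block line [ 35.14946104   0.06952694 -25.0523729 ] saddle front L/R top [ 31.11302709 -21.07009867  36.92749373] [31.12598574 21.58247941 36.98047629]
F along rail -1.7613923656865176 across -0.006628787833247829
```

View pics/w19z.png

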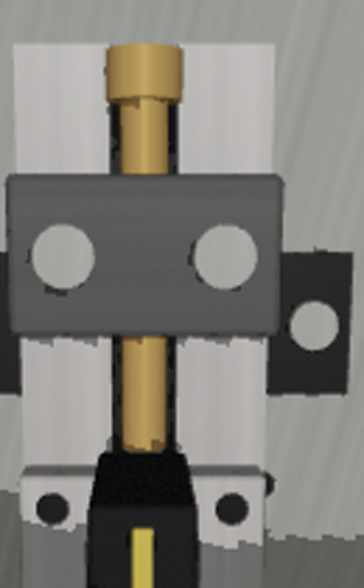

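```bash
for i in 1 2 ; do python3 -m inch '[{"grip":0,"dx":0.02,"dy":0,"dz":0,"rx":0,"ry":0,"rz":0},{"grip":0,"dx":0,"dy":0,"dz":0,"rx":0,"ry":0,"rz":0}]' | egrep 'pos|force'; done
cat > favg.py <<'E'
from h import *
# average a few readings (camera calls advance time 0.05 s each)
L=[];M=[];P=[]
for i in range(5):
    cams.snapshot('wrist');o=robot.get_obs();L.append(o['wrist_force']);M.append(o['wrist_torque']);P.append(o['tool_pos'])
F=np.mean(L,0);M=np.mean(M,0);th=np.radians(104);u=np.array([np.cos(th),np.sin(th)]);v=np.array([np.sin(th),-np.cos(th)])
print('t',round(o['time'],2),'F along',(F[:2]@u).round(2),'across',(F[:2]@v).round(2),'z',F[2].round(2),'M along/across/z',(M[:2]@u).round(3),(M[:2]@v).round(3),M[2].round(3),'pos',np.mean(P,0).round(4),np.degrees(o['ee_rot']).round(2))
E
python3 favg.py
```

```text
tool_pos: [0.5682, 0.0763, 0.094]
wrist_force: [0.5, -1.5, -0.9]
tool_pos: [0.5681, 0.0768, 0.094]
wrist_force: [0.5, -1.0, -1.8]
t 18.43 F along -1.2 across -0.01 z -1.9 M along/across/z 0.078 -0.293 -0.025 pos [0.5681 0.0768 0.094 ] [1.7993e+02 9.0000e-02 1.0409e+02]
```

```bash
for i in 1 2 3; do python3 -m inch '[{"grip":0,"dx":0.02,"dy":0,"dz":0,"rx":0,"ry":0,"rz":0},{"grip":0,"dx":0,"dy":0,"dz":0,"rx":0,"ry":0,"rz":0}]' | egrep 'force'; python3 favg.py; done
bash chk.sh w20
```

```text
wrist_force: [0.1, -1.4, -1.4]
t 18.93 F along -1.12 across 0.3 z -1.45 M along/across/z 0.072 -0.351 0.008 pos [0.568 0.077 0.094] [1.7993e+02 1.2000e-01 1.0409e+02]
wrist_force: [0.1, -1.6, -1.6]
t 19.43 F along -1.71 across -0.02 z -1.21 M along/across/z 0.062 -0.435 0.012 pos [0.568  0.0771 0.094 ] [1.7993e+02 1.7000e-01 1.0408e+02]
wrist_force: [1.4, -1.7, -1.9]
t 19.93 F along -1.88 across -0.0 z -1.94 M along/across/z 0.065 -0.52 0.02 pos [0.568  0.0773 0.094 ] [179.93   0.21 104.07]
t 19.98 pos [0.568  0.0773 0.094 ] rpy [179.93   0.21 104.07] F [ 0.87 -2.04 -1.72] M [-0.469 -0.067  0.065] w 0.0138
 shift units after turn [-0.74 -0.07 -1.24] in present axes [-0.74 -0.07 -1.24]  turn units [0.01 0.04 0.05]
198 309.42 332.43 320.93 [38.89  0.25 48.83] 11.95
205 309.47 332.44 320.95 [35.22  0.27 48.84] 11.97
455 311.27 330.66 320.96 [-119.63    0.45   49.4 ] 11.9
460 311.25 330.65 320.95 [-123.29    0.45   49.42] 11.96
block line [ 35.14633165   0.08364351 -25.12705082] saddle front L/R top [ 31.10550642 -21.04905547  36.86266899] [31.1187273  21.59364627 36.91372785]
F along rail -2.186046338605871 across 0.3598525602231767
```

View pics/w20z.png

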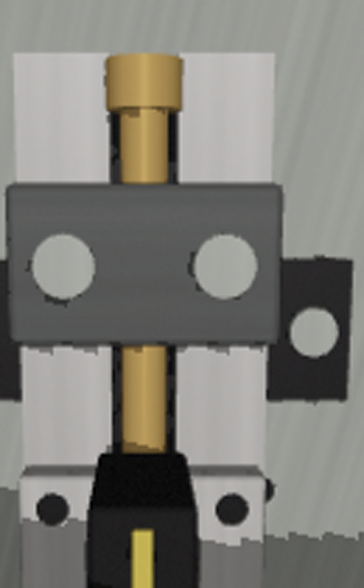

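```bash
for i in 1 2 3; do python3 -m inch '[{"grip":0,"dx":0.03,"dy":0,"dz":0,"rx":0,"ry":0,"rz":0},{"grip":0,"dx":0,"dy":0,"dz":0,"rx":0,"ry":0,"rz":0}]' | egrep 'force'; python3 favg.py; done
bash chk.sh w21 | head -3
```

```text
wrist_force: [0.8, -1.9, -1.8]
t 20.48 F along -2.21 across -0.1 z -2.28 M along/across/z 0.067 -0.534 0.001 pos [0.5678 0.0778 0.094 ] [179.93   0.24 104.06]
wrist_force: [-0.2, -2.5, -1.3]
t 20.98 F along -2.53 across 0.18 z -2.1 M along/across/z 0.058 -0.592 -0.01 pos [0.5677 0.0782 0.094 ] [179.93   0.28 104.06]
wrist_force: [1.9, -3.1, -1.9]
t 21.48 F along -2.92 across -0.37 z -1.84 M along/across/z 0.082 -0.673 0.005 pos [0.5676 0.0786 0.094 ] [179.94   0.32 104.05]
t 21.52 pos [0.5676 0.0786 0.094 ] rpy [179.94   0.32 104.05] F [ 1.12 -3.05 -1.69] M [-0.634 -0.104 -0.024] w 0.0136
 shift units after turn [-0.79 -0.07 -1.24] in present axes [-0.8  -0.07 -1.24]  turn units [0.01 0.06 0.05]
198 309.47 332.43 320.95 [38.91  0.29 48.76] 11.92Exception ignored on flushing sys.stdout:
BrokenPipeError: [Errno 32] Broken pipe
```

```bash
for i in 1 2 3; do python3 -m inch '[{"grip":0,"dx":0,"dy":0,"dz":0.06,"rx":0,"ry":0,"rz":0},{"grip":0,"dx":0,"dy":0,"dz":0.0,"rx":0,"ry":0,"rz":0}]' | egrep 'pos|force'; done;  python3 favg.py
```

```text
tool_pos: [0.5677, 0.0786, 0.094]
wrist_force: [0.7, -2.7, -1.6]
tool_pos: [0.5677, 0.0786, 0.0939]
wrist_force: [-1.1, -3.1, 2.3]
tool_pos: [0.5677, 0.0786, 0.0934]
wrist_force: [-2.3, -3.6, 5.3]
t 22.52 F along -2.28 across -2.82 z 5.39 M along/across/z 0.731 -0.524 0.04 pos [0.5677 0.0786 0.0934] [179.84   0.35 104.07]
```

```bash
for i in 1 2; do python3 -m inch '[{"grip":0,"dx":0,"dy":-0.02,"dz":0.06,"rx":0.02,"ry":0,"rz":0},{"grip":0,"dx":0,"dy":0,"dz":0.0,"rx":0,"ry":0,"rz":0}]' | egrep 'pos|force'; done;  python3 favg.py
```

```text
tool_pos: [0.5677, 0.0786, 0.0931]
wrist_force: [-1.9, -3.4, 5.7]
tool_pos: [0.5677, 0.0786, 0.093]
wrist_force: [-2.6, -4.3, 5.0]
t 23.27 F along -2.22 across -2.98 z 5.58 M along/across/z 0.803 -0.511 0.015 pos [0.5677 0.0786 0.093 ] [179.85   0.37 104.07]
```

```bash
for i in 1 2; do python3 -m inch '[{"grip":0,"dx":0,"dy":-0.01,"dz":0.08,"rx":0,"ry":0,"rz":0},{"grip":0,"dx":0,"dy":0,"dz":0.08,"rx":0,"ry":0,"rz":0}]' | egrep 'pos|force'; done;  python3 favg.py
```

```text
tool_pos: [0.5677, 0.0786, 0.0909]
wrist_force: [-3.5, -2.9, 9.1]
tool_pos: [0.5676, 0.0786, 0.0899]
wrist_force: [-5.0, -2.6, 11.0]
t 24.02 F along -2.06 across -4.82 z 10.18 M along/across/z 1.251 -0.453 0.01 pos [0.5676 0.0786 0.09  ] [179.7    0.39 104.08]
```

```bash
python3 -m inch '[{"grip":0,"dx":0,"dy":-0.05,"dz":0,"rx":0.06,"ry":0,"rz":0},{"grip":0,"dx":0,"dy":-0.03,"dz":0,"rx":0.03,"ry":0,"rz":0}]' | egrep 'pos|force';   python3 favg.py; bash chk.sh w22
```

```text
tool_pos: [0.5676, 0.0786, 0.0932]
wrist_force: [-1.7, -3.9, 4.9]
t 24.52 F along -2.34 across -2.19 z 5.64 M along/across/z 0.521 -0.507 0.013 pos [0.5676 0.0786 0.0929] [179.8    0.41 104.08]
t 24.57 pos [0.5676 0.0786 0.0928] rpy [179.81   0.41 104.09] F [-0.4  -2.85  5.5 ] M [-0.527  0.399  0.044] w 0.0138
 shift units after turn [-0.79 -0.07 -1.29] in present axes [-0.8  -0.07 -1.28]  turn units [0.04 0.08 0.06]
198 309.33 332.43 320.88 [39.09  0.24 47.52] 11.92
205 309.33 332.4 320.87 [35.45  0.24 47.55] 11.96
455 310.93 330.63 320.78 [-118.97    0.36   48.66] 12.06
460 310.98 330.48 320.73 [-122.63    0.33   48.68] 11.98
block line [ 35.19314936   0.09647323 -25.25225026] saddle front L/R top [ 31.15377561 -21.01930864  36.70714492] [31.14900081 21.60510455 36.85140179]
F along rail -2.6748702633148573 across -1.0712845338805972
```

View pics/w22.png

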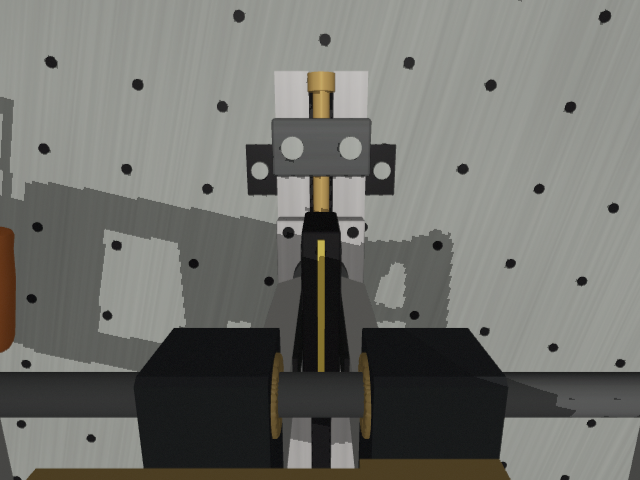

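```bash
python3 -m inch '[{"grip":0,"dx":0,"dy":-0.02,"dz":0.08,"rx":0.02,"ry":0,"rz":0},{"grip":0,"dx":0,"dy":-0.02,"dz":0.08,"rx":0.02,"ry":0,"rz":0},{"grip":0,"dx":0,"dy":-0.01,"dz":0.08,"rx":0.02,"ry":0,"rz":0},{"grip":0,"dx":0,"dy":-0.01,"dz":0.06,"rx":0.02,"ry":0,"rz":0.4},{"grip":0,"dx":0,"dy":0,"dz":0.06,"rx":0.02,"ry":0,"rz":0.4}]';   python3 favg.py
```

```text
time: 25.2
tool_pos: [0.5677, 0.0787, 0.0906]
ee_rot: [3.14, 0.008, 1.745]
wrist_force: [-3.8, -2.1, 9.4]
width: 0.0138
t 25.45 F along -2.08 across -4.47 z 9.05 M along/across/z 1.112 -0.453 -0.01 pos [0.5677 0.0787 0.0906] [179.94   0.43 100.03]
```

```bash
python3 -m inch '[{"grip":0,"dx":0,"dy":0,"dz":0.06,"rx":0,"ry":0,"rz":0.6},{"grip":0,"dx":0,"dy":0,"dz":0.06,"rx":0,"ry":0,"rz":0.6},{"grip":0,"dx":0,"dy":0,"dz":0.06,"rx":0,"ry":0,"rz":0.6}]';   python3 favg.py; bash chk.sh w23
```

```text
time: 25.82
tool_pos: [0.5675, 0.0786, 0.0905]
ee_rot: [3.138, 0.007, 1.584]
wrist_force: [-4.7, -3.7, 9.5]
width: 0.014
t 26.07 F along -1.89 across -4.69 z 9.25 M along/across/z 1.174 -0.433 -0.026 pos [0.5675 0.0786 0.0906] [179.81   0.42  90.84]
t 26.12 pos [0.5675 0.0786 0.0906] rpy [179.81   0.42  90.85] F [-3.83 -2.47  9.75] M [-0.706  1.046 -0.087] w 0.0137
 shift units after turn [-0.79 -0.06 -1.38] in present axes [-0.8   0.12 -1.37]  turn units [ 0.03  0.09 -2.59]
198 308.25 None
205 309.92857142857144 None
455 None None
460 None None
block line [ 35.20387808   0.41440857 -25.25624418] saddle front L/R top [ 31.18409183 -20.69218856  36.70611774] [31.18109886 21.92174415 36.84533093]
F along rail -1.4781109131417292 across -4.306856082156082
```

View pics/w23.png

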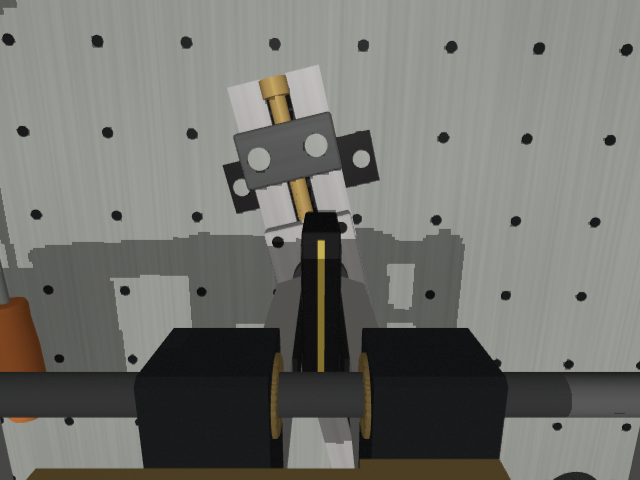

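```bash
python3 -m inch '[{"grip":0,"dx":0,"dy":0,"dz":0.06,"rx":0.02,"ry":0,"rz":0.8},{"grip":0,"dx":0,"dy":0,"dz":0.06,"rx":0.02,"ry":0,"rz":0.8},{"grip":0,"dx":0,"dy":0,"dz":0.06,"rx":0.02,"ry":0,"rz":0.8},{"grip":0,"dx":0,"dy":0,"dz":0.06,"rx":0.02,"ry":0,"rz":0.8}]';   python3 favg.py
python3 -m inch '[{"grip":0,"dx":0,"dy":0,"dz":0.06,"rx":0.02,"ry":0.02,"rz":0.8},{"grip":0,"dx":0,"dy":0,"dz":0.06,"rx":0.02,"ry":0.02,"rz":0.8},{"grip":0,"dx":0,"dy":0,"dz":0.06,"rx":0,"ry":0.02,"rz":0.8},{"grip":0,"dx":0,"dy":0,"dz":0.06,"rx":0,"ry":0.02,"rz":0.8}]';   python3 favg.py
```

```text
time: 26.62
tool_pos: [0.5673, 0.0786, 0.0906]
ee_rot: [-3.142, 0.007, 1.298]
wrist_force: [-4.7, -4.5, 9.0]
width: 0.0136
t 26.88 F along -1.88 across -4.72 z 9.14 M along/across/z 1.143 -0.461 -0.036 pos [0.5673 0.0786 0.0906] [180.     0.38  74.47]
time: 27.38
tool_pos: [0.5669, 0.0785, 0.0905]
ee_rot: [-3.141, -0.0, 1.012]
wrist_force: [-4.1, -1.9, 8.9]
width: 0.0141
t 27.62 F along -2.0 across -4.83 z 9.47 M along/across/z 1.244 -0.517 -0.022 pos [0.5669 0.0785 0.0905] [-179.94   -0.     58.11]
```

```bash
python3 -m inch '[{"grip":0,"dx":0,"dy":0,"dz":0.06,"rx":0,"ry":0,"rz":0.8},{"grip":0,"dx":0,"dy":0,"dz":0.06,"rx":0,"ry":0,"rz":0.8},{"grip":0,"dx":0,"dy":0,"dz":0.06,"rx":0,"ry":0,"rz":0.8},{"grip":0,"dx":0,"dy":0,"dz":0.06,"rx":0,"ry":0,"rz":0.8}]';   python3 favg.py
python3 -m inch '[{"grip":0,"dx":0,"dy":0,"dz":0.06,"rx":0,"ry":0,"rz":0.8},{"grip":0,"dx":0,"dy":0,"dz":0.06,"rx":0,"ry":0,"rz":0.8},{"grip":0,"dx":0,"dy":0,"dz":0.06,"rx":0,"ry":0,"rz":0.8},{"grip":0,"dx":0,"dy":0,"dz":0.06,"rx":0,"ry":0,"rz":0.5}]';   python3 favg.py
```

```text
time: 28.12
tool_pos: [0.5666, 0.0787, 0.0905]
ee_rot: [3.141, -0.001, 0.727]
wrist_force: [-4.2, -2.8, 8.8]
width: 0.0139
t 28.38 F along -1.98 across -4.76 z 9.29 M along/across/z 1.257 -0.47 -0.022 pos [0.5666 0.0787 0.0905] [ 1.7999e+02 -4.0000e-02  4.1760e+01]
time: 28.88
tool_pos: [0.5663, 0.079, 0.0905]
ee_rot: [3.141, -0.002, 0.468]
wrist_force: [-4.5, -1.8, 8.6]
width: 0.0136
t 29.12 F along -1.78 across -4.44 z 9.03 M along/across/z 1.245 -0.482 -0.051 pos [0.5663 0.079  0.0905] [ 1.7996e+02 -1.2000e-01  2.6910e+01]
```

```bash
python3 -m inch '[{"grip":0,"dx":0,"dy":-0.01,"dz":0.06,"rx":0,"ry":0,"rz":0.7},{"grip":0,"dx":0,"dy":-0.01,"dz":0.06,"rx":0,"ry":0,"rz":0.6},{"grip":0,"dx":0,"dy":-0.01,"dz":0.06,"rx":0,"ry":0,"rz":0.5}]';   python3 favg.py
for i in 1 2 3; do python3 -m inch '[{"grip":0,"dx":0,"dy":0,"dz":0.06,"rx":0,"ry":0,"rz":0.25}]'|egrep 'force';   python3 favg.py; done; bash chk.sh w24|head -2
```

```text
time: 29.5
tool_pos: [0.5661, 0.0792, 0.0905]
ee_rot: [3.139, -0.004, 0.308]
wrist_force: [-4.5, -4.9, 8.9]
width: 0.0137
t 29.75 F along -3.02 across -4.49 z 9.13 M along/across/z 1.28 -0.516 -0.037 pos [0.5661 0.0793 0.0906] [179.87  -0.21  17.72]
wrist_force: [-3.4, -2.3, 8.4]
t 30.12 F along -2.12 across -4.36 z 9.09 M along/across/z 1.297 -0.448 -0.004 pos [0.5661 0.0793 0.0906] [179.87  -0.23  16.47]
wrist_force: [-5.0, -2.5, 8.9]
t 30.5 F along -1.9 across -4.38 z 9.18 M along/across/z 1.255 -0.456 -0.041 pos [0.5661 0.0793 0.0905] [179.87  -0.26  15.21]
wrist_force: [-4.0, -3.6, 8.5]
t 30.88 F along -2.1 across -4.87 z 9.58 M along/across/z 1.292 -0.408 0.037 pos [0.5661 0.0793 0.0905] [179.86  -0.28  13.97]
t 30.93 pos [0.5661 0.0793 0.0905] rpy [179.86  -0.28  13.97] F [-4.09 -4.66  8.52] M [-0.706  1.143  0.057] w 0.0139
 shift units after turn [-0.83 -0.01 -1.38] in present axes [-0.01  0.84 -1.38]  turn units [  0.07  -0.02 -17.97]Exception ignored on flushing sys.stdout:
BrokenPipeError: [Errno 32] Broken pipe
Exception ignored on flushing sys.stdout:
BrokenPipeError: [Errno 32] Broken pipe
```

View pics/w24.png

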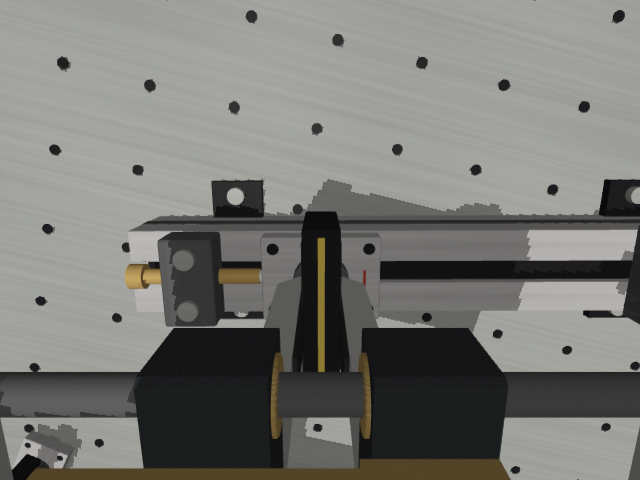

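```bash
for i in 1 2 3; do python3 -m inch '[{"grip":0,"dx":0,"dy":0,"dz":0.06,"rx":0,"ry":0,"rz":0.3}]'|egrep 'force';   python3 favg.py; done
```

```text
wrist_force: [-3.6, -3.5, 8.8]
t 31.3 F along -2.26 across -4.0 z 8.83 M along/across/z 1.227 -0.485 0.089 pos [0.5662 0.0793 0.0906] [179.85  -0.33  12.49]
wrist_force: [-3.8, -4.5, 8.9]
t 31.68 F along -2.47 across -3.61 z 9.43 M along/across/z 1.204 -0.472 0.138 pos [0.5664 0.0793 0.0907] [179.83  -0.39  11.02]
wrist_force: [-3.6, -3.4, 9.3]
t 32.05 F along -2.55 across -4.23 z 9.19 M along/across/z 1.294 -0.438 0.38 pos [0.5664 0.0793 0.0906] [179.83  -0.42   9.58]
```

Run:
```python
from h import *
s=cams.snapshot('wrist');save(s,'w25z',(120,190,460,340),2.35);import pickle;pickle.dump((s,robot.get_obs()),open('w25.pkl','wb'))
```

```text
(no output)
```

View pics/w25z.png

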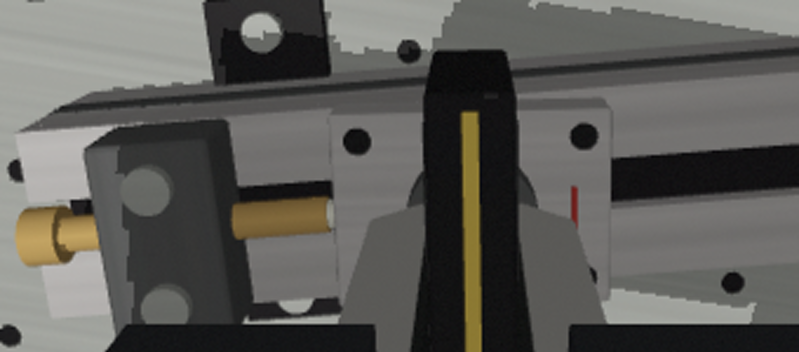

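The end stop is reached (Mz rose), but the final torque also carried the saddle through its key slack, so it now sits ~2.8° skew. Its friction on the rail is larger than the block's. I'll turn the block back to in line, square the saddle there unpressed, and repeat the turn with a gentler stop.

```bash
python3 -m inch '[{"grip":0,"dx":0,"dy":0,"dz":0.06,"rx":0,"ry":0,"rz":-0.6},{"grip":0,"dx":0,"dy":0,"dz":0.06,"rx":0.02,"ry":0.02,"rz":-0.9},{"grip":0,"dx":0,"dy":0,"dz":0.06,"rx":0.02,"ry":-0.02,"rz":-0.9},{"grip":0,"dx":0,"dy":0,"dz":0.06,"rx":0,"ry":-0.02,"rz":-0.9},{"grip":0,"dx":0,"dy":0,"dz":0.06,"rx":0,"ry":0,"rz":-0.9},{"grip":0,"dx":0,"dy":0,"dz":0.06,"rx":0,"ry":0,"rz":-0.9},{"grip":0,"dx":0,"dy":0,"dz":0.06,"rx":0,"ry":0,"rz":-0.9},{"grip":0,"dx":0,"dy":0,"dz":0.06,"rx":0,"ry":0,"rz":-0.9},{"grip":0,"dx":0,"dy":0,"dz":0.06,"rx":0,"ry":0,"rz":-0.9}]';   python3 favg.py
```

```text
time: 33.22
tool_pos: [0.5668, 0.0787, 0.0906]
ee_rot: [3.133, -0.006, 0.87]
wrist_force: [-3.0, -3.9, 9.4]
width: 0.0139
t 33.48 F along -1.86 across -4.18 z 9.1 M along/across/z 1.287 -0.498 0.016 pos [0.5668 0.0787 0.0905] [179.51  -0.32  49.69]
```

```bash
python3 -m inch '[{"grip":0,"dx":0,"dy":0,"dz":0.06,"rx":0.03,"ry":-0.02,"rz":-0.9},{"grip":0,"dx":0,"dy":0,"dz":0.06,"rx":0.03,"ry":-0.02,"rz":-0.9},{"grip":0,"dx":0,"dy":0,"dz":0.06,"rx":0.03,"ry":-0.02,"rz":-0.9},{"grip":0,"dx":0,"dy":0,"dz":0.06,"rx":0,"ry":0,"rz":-0.9},{"grip":0,"dx":0,"dy":0,"dz":0.06,"rx":0,"ry":0,"rz":-0.9},{"grip":0,"dx":0,"dy":0,"dz":0.06,"rx":0,"ry":0,"rz":-0.9},{"grip":0,"dx":0,"dy":0,"dz":0.06,"rx":0,"ry":0,"rz":-0.9},{"grip":0,"dx":0,"dy":0,"dz":0.06,"rx":0,"ry":0,"rz":-0.9},{"grip":0,"dx":0,"dy":0,"dz":0.06,"rx":0,"ry":0,"rz":-0.9},{"grip":0,"dx":0,"dy":0,"dz":0.06,"rx":0,"ry":0,"rz":-0.9},{"grip":0,"dx":0,"dy":0,"dz":0.06,"rx":0,"ry":0,"rz":-0.6}]';   python3 favg.py
```

```text
time: 34.85
tool_pos: [0.5679, 0.0784, 0.0906]
ee_rot: [3.134, 0.004, 1.732]
wrist_force: [-2.8, -3.8, 9.0]
width: 0.0137
t 35.1 F along -2.12 across -4.05 z 9.25 M along/across/z 1.184 -0.482 0.014 pos [0.5679 0.0784 0.0906] [179.55   0.2   99.13]
```

```bash
python3 -m inch '[{"grip":0,"dx":0,"dy":0,"dz":0.06,"rx":0.02,"ry":0,"rz":-0.4},{"grip":0,"dx":0,"dy":0,"dz":0.06,"rx":0.02,"ry":0,"rz":-0.4},{"grip":0,"dx":0,"dy":0,"dz":0.06,"rx":0.02,"ry":0,"rz":-0.2}]'|grep force;   python3 favg.py; bash chk.sh w26
```

```text
wrist_force: [-3.5, -2.5, 9.1]
t 35.73 F along -1.95 across -3.23 z 8.9 M along/across/z 0.924 -0.469 -0.06 pos [0.5691 0.0786 0.0909] [179.6    0.27 104.21]
t 35.77 pos [0.5691 0.0786 0.0909] rpy [179.61   0.27 104.21] F [-2.92 -1.58  9.41] M [-0.651  0.767 -0.054] w 0.0138
 shift units after turn [-0.78 -0.12 -1.36] in present axes [-0.78 -0.12 -1.36]  turn units [0.08 0.05 0.08]
198 306.33 329.6 317.96 [39.33 -1.26 45.71] 11.91
205 306.32 329.43 317.88 [35.72 -1.31 45.73] 11.88
455 307.79 327.65 317.72 [-117.05   -1.5    46.45] 12.03
460 307.94 327.65 317.8 [-120.66   -1.46   46.47] 11.97
block line [ 35.15974523   0.09189979 -25.16629048] saddle front L/R top [ 31.13714088 -21.0245838   36.71065054] [31.10733662 21.61597307 37.00196317]
F along rail -0.8348725483336336 across -3.213982423717909
```

View pics/w26z.png

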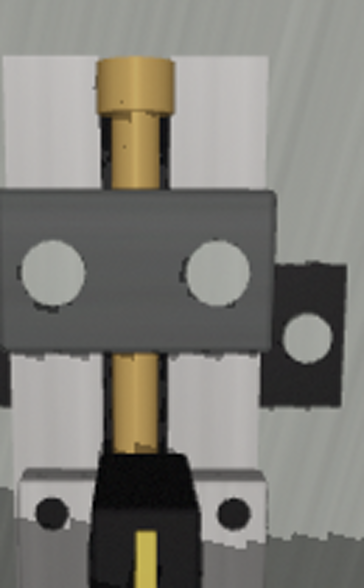

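```bash
python3 -m inch '[{"grip":0,"dx":0,"dy":-0.02,"dz":-0.1,"rx":0.04,"ry":0,"rz":0},{"grip":0,"dx":0,"dy":-0.02,"dz":-0.04,"rx":0.04,"ry":0.02,"rz":0.04},{"grip":0,"dx":0,"dy":0,"dz":0,"rx":0,"ry":0,"rz":0}]'|grep force;   python3 favg.py; bash chk.sh w27
```

```text
wrist_force: [-0.5, -3.2, 5.0]
t 36.4 F along -2.69 across -0.33 z 1.74 M along/across/z 0.188 -0.619 -0.024 pos [0.5689 0.0786 0.0939] [1.7988e+02 1.7000e-01 1.0398e+02]
t 36.45 pos [0.5689 0.0786 0.0939] rpy [1.7988e+02 1.7000e-01 1.0398e+02] F [ 0.89 -2.77  0.86] M [-0.65  -0.039 -0.024] w 0.0134
 shift units after turn [-0.78 -0.12 -1.24] in present axes [-0.78 -0.12 -1.24]  turn units [0.02 0.03 0.04]
198 306.67 329.88 318.27 [38.92 -1.14 48.81] 12.05
205 307.01 329.87 318.44 [35.26 -1.05 48.83] 11.92
455 309.38 328.95 319.17 [-119.49   -0.65   49.29] 12.0
460 309.4 328.96 319.18 [-123.15   -0.64   49.3 ] 12.04
block line [ 35.1744556    0.07389625 -25.10519046] saddle front L/R top [ 31.13784068 -21.06111728  36.86293717] [31.14734034 21.58426096 36.95240929]
F along rail -2.903346735220263 across 0.19928331576642877
```

View pics/w27z.png

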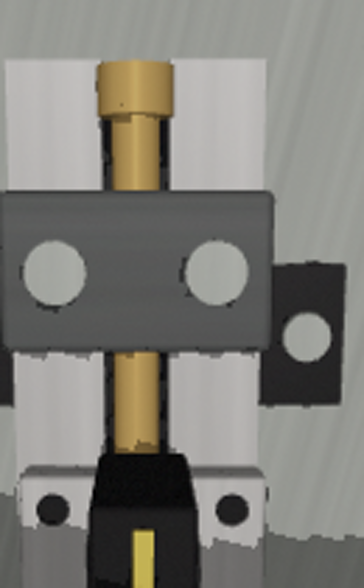

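```bash
python3 -m inch '[{"grip":0,"dx":0,"dy":-0.03,"dz":-0.02,"rx":0.02,"ry":0.02,"rz":-0.03},{"grip":0,"dx":0,"dy":-0.02,"dz":-0.01,"rx":0,"ry":0,"rz":0},{"grip":0,"dx":0,"dy":0,"dz":0,"rx":0,"ry":0,"rz":0}]'|grep force;   python3 favg.py; bash chk.sh w28
```

```text
wrist_force: [1.9, -2.3, 0.0]
t 37.08 F along -2.75 across 1.62 z -0.58 M along/across/z -0.213 -0.681 -0.04 pos [0.5686 0.0785 0.0939] [1.7986e+02 6.0000e-02 1.0414e+02]
t 37.12 pos [0.5686 0.0785 0.0939] rpy [1.7986e+02 6.0000e-02 1.0414e+02] F [ 2.14 -2.43 -0.22] M [-0.565 -0.353  0.012] w 0.0139
 shift units after turn [-0.78 -0.1  -1.24] in present axes [-0.78 -0.11 -1.24]  turn units [0.03 0.01 0.07]
198 307.66 330.59 319.12 [38.88 -0.66 48.87] 11.91
205 307.66 330.59 319.12 [35.21 -0.66 48.87] 11.96
455 309.39 328.96 319.17 [-119.34   -0.62   49.04] 12.0
460 309.41 328.98 319.19 [-122.99   -0.61   49.05] 12.04
block line [ 35.11921016   0.1000027  -25.03826977] saddle front L/R top [ 31.09100182 -21.03915168  36.91552081] [31.09445863 21.62723575 37.01811612]
F along rail -2.869354160180978 across 1.4898069399407814
```

```bash
python3 -m inch '[{"grip":0,"dx":0,"dy":-0.03,"dz":0.06,"rx":0.02,"ry":0,"rz":0},{"grip":0,"dx":0,"dy":-0.02,"dz":0.08,"rx":0.02,"ry":0,"rz":0},{"grip":0,"dx":0,"dy":-0.02,"dz":0.08,"rx":0.02,"ry":0,"rz":0},{"grip":0,"dx":0,"dy":-0.01,"dz":0.08,"rx":0.02,"ry":0,"rz":0},{"grip":0,"dx":0,"dy":-0.01,"dz":0.08,"rx":0.02,"ry":0,"rz":0}]';   python3 favg.py
```

```text
time: 37.75
tool_pos: [0.5687, 0.0785, 0.0918]
ee_rot: [3.14, 0.002, 1.818]
wrist_force: [-1.0, -1.8, 7.7]
width: 0.0138
t 38.0 F along -2.12 across -0.89 z 7.66 M along/across/z 0.289 -0.502 -0.058 pos [0.5687 0.0785 0.0919] [1.7989e+02 1.2000e-01 1.0416e+02]
```

```bash
python3 -m inch '[{"grip":0,"dx":0,"dy":-0.01,"dz":0.08,"rx":0.02,"ry":0,"rz":0},{"grip":0,"dx":0,"dy":-0.01,"dz":0.07,"rx":0.02,"ry":0,"rz":0},{"grip":0,"dx":0,"dy":0,"dz":0.06,"rx":0.02,"ry":0,"rz":0.4},{"grip":0,"dx":0,"dy":0,"dz":0.06,"rx":0,"ry":0,"rz":0.8},{"grip":0,"dx":0,"dy":0,"dz":0.06,"rx":0,"ry":0,"rz":0.9},{"grip":0,"dx":0,"dy":0,"dz":0.06,"rx":0,"ry":0,"rz":0.9},{"grip":0,"dx":0,"dy":0,"dz":0.06,"rx":0,"ry":0,"rz":0.9},{"grip":0,"dx":0,"dy":0,"dz":0.06,"rx":0,"ry":0,"rz":0.9}]';   python3 favg.py
```

```text
time: 39.0
tool_pos: [0.5681, 0.0786, 0.0919]
ee_rot: [3.139, 0.003, 1.387]
wrist_force: [-1.6, -2.4, 7.3]
width: 0.0139
t 39.25 F along -2.2 across -1.23 z 6.44 M along/across/z 0.449 -0.485 -0.016 pos [0.5681 0.0786 0.0919] [1.7984e+02 1.5000e-01 7.9620e+01]
```

```bash
python3 -m inch '[{"grip":0,"dx":0,"dy":0,"dz":0.1,"rx":0.02,"ry":0,"rz":0},{"grip":0,"dx":0,"dy":0,"dz":0.1,"rx":0.02,"ry":0,"rz":0},{"grip":0,"dx":0,"dy":0,"dz":0.08,"rx":0,"ry":0.02,"rz":0.5},{"grip":0,"dx":0,"dy":0,"dz":0.08,"rx":0,"ry":0.02,"rz":0.8},{"grip":0,"dx":0,"dy":0,"dz":0.07,"rx":0,"ry":0.0,"rz":0.9},{"grip":0,"dx":0,"dy":0,"dz":0.07,"rx":0,"ry":0,"rz":0.9}]';   python3 favg.py; python3 -c "
from h import *
s=cams.snapshot('wrist');save(s,'w29z',(120,60,460,340),2)"
```

```text
time: 40.0
tool_pos: [0.5678, 0.0786, 0.0913]
ee_rot: [3.139, -0.002, 1.112]
wrist_force: [-1.1, -2.5, 7.7]
width: 0.0137
t 40.25 F along -1.29 across -1.73 z 8.07 M along/across/z 0.625 -0.477 -0.03 pos [0.5678 0.0785 0.0913] [ 1.7984e+02 -1.0000e-01  6.3850e+01]
```

View pics/w29z.png

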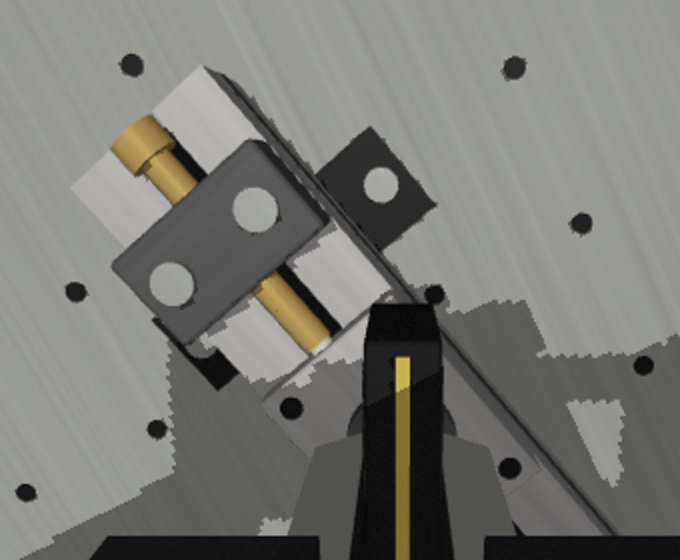

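```bash
python3 -m inch '[{"grip":0,"dx":0,"dy":0,"dz":0.08,"rx":0.02,"ry":0,"rz":0.7},{"grip":0,"dx":0,"dy":0,"dz":0.08,"rx":0.02,"ry":0,"rz":0.8},{"grip":0,"dx":0.01,"dy":-0.01,"dz":0.08,"rx":0,"ry":0,"rz":0.9},{"grip":0,"dx":0.01,"dy":-0.01,"dz":0.08,"rx":0,"ry":0,"rz":0.9},{"grip":0,"dx":0,"dy":-0.01,"dz":0.07,"rx":0,"ry":0.0,"rz":0.9},{"grip":0,"dx":0,"dy":-0.01,"dz":0.07,"rx":0,"ry":0,"rz":0.9}]';   python3 favg.py
python3 -m inch '[{"grip":0,"dx":0,"dy":-0.01,"dz":0.08,"rx":0.02,"ry":0,"rz":0.8},{"grip":0,"dx":0,"dy":-0.01,"dz":0.08,"rx":0.02,"ry":0,"rz":0.8},{"grip":0,"dx":0,"dy":0,"dz":0.08,"rx":0,"ry":0,"rz":0.8}]';   python3 favg.py
```

```text
time: 41.05
tool_pos: [0.5673, 0.0789, 0.0915]
ee_rot: [3.139, -0.003, 0.657]
wrist_force: [-1.1, -2.3, 8.5]
width: 0.0139
t 41.3 F along -2.27 across -1.14 z 8.19 M along/across/z 0.579 -0.539 -0.042 pos [0.5673 0.0789 0.0915] [179.83  -0.19  37.76]
time: 41.68
tool_pos: [0.5671, 0.0791, 0.0912]
ee_rot: [3.141, -0.005, 0.444]
wrist_force: [-1.7, -1.8, 8.7]
width: 0.0144
t 41.92 F along -1.7 across -2.29 z 8.5 M along/across/z 0.639 -0.441 -0.037 pos [0.5671 0.0791 0.0912] [179.96  -0.3   25.56]
```

```bash
python3 -m inch '[{"grip":0,"dx":0,"dy":0,"dz":0.08,"rx":0.01,"ry":-0.02,"rz":0.7},{"grip":0,"dx":0,"dy":0,"dz":0.08,"rx":0,"ry":-0.02,"rz":0.7},{"grip":0,"dx":0,"dy":0,"dz":0.08,"rx":0,"ry":-0.02,"rz":0.6}]' |grep force;   python3 favg.py
for i in 1 2 3; do python3 -m inch '[{"grip":0,"dx":0,"dy":0,"dz":0.07,"rx":0,"ry":0,"rz":0.12}]'|egrep 'force';   python3 favg.py; done
python3 -c "
from h import *
s=cams.snapshot('wrist');save(s,'w30z',(120,190,460,340),2.35)"
```

```text
wrist_force: [-1.7, -2.9, 8.2]
t 42.55 F along -2.0 across -1.8 z 8.13 M along/across/z 0.612 -0.421 -0.041 pos [0.5672 0.0793 0.0911] [-1.80e+02 -1.20e-01  1.54e+01]
wrist_force: [-1.1, -2.6, 8.2]
t 42.92 F along -2.14 across -1.87 z 7.91 M along/across/z 0.624 -0.452 0.01 pos [0.5671 0.0793 0.0913] [ 1.7999e+02 -1.5000e-01  1.4810e+01]
wrist_force: [-0.8, -2.5, 7.1]
t 43.3 F along -2.47 across -2.05 z 8.28 M along/across/z 0.609 -0.451 0.04 pos [0.5671 0.0793 0.0914] [179.98  -0.19  14.22]
wrist_force: [-1.1, -2.7, 8.6]
t 43.67 F along -1.81 across -1.43 z 7.74 M along/across/z 0.609 -0.445 0.082 pos [0.5671 0.0794 0.0915] [179.96  -0.23  13.65]
```

View pics/w30z.png

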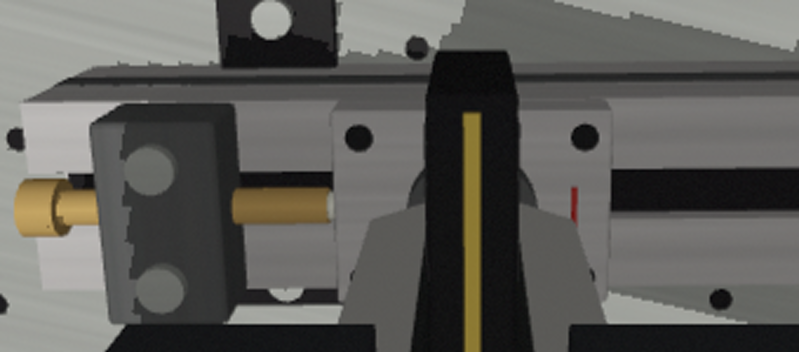

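```bash
python3 -m inch '[{"grip":0,"dx":0,"dy":0,"dz":0,"rx":0,"ry":0,"rz":0},{"grip":0,"dx":0,"dy":0,"dz":0,"rx":0,"ry":0,"rz":0},{"grip":0,"dx":0,"dy":0,"dz":-0.02,"rx":0,"ry":0,"rz":0}]';   python3 favg.py
```

```text
time: 44.1
tool_pos: [0.567, 0.0794, 0.092]
ee_rot: [3.141, -0.004, 0.239]
wrist_force: [2.5, -1.9, -1.8]
width: 0.0138
t 44.35 F along -3.15 across 1.97 z -0.72 M along/across/z -0.17 -0.599 0.051 pos [0.567  0.0793 0.0919] [179.95  -0.22  13.69]
```

```bash
python3 -m inch '[{"grip":0,"dx":0.02,"dy":0,"dz":0,"rx":0,"ry":0,"rz":0},{"grip":0,"dx":0,"dy":0,"dz":0,"rx":0,"ry":0,"rz":0}]';   python3 favg.py
python3 -m inch '[{"grip":0.3,"dx":0,"dy":0,"dz":0,"rx":0,"ry":0,"rz":0},{"grip":0.4,"dx":0,"dy":0,"dz":0,"rx":0,"ry":0,"rz":0},{"grip":0.4,"dx":0,"dy":0,"dz":0,"rx":0,"ry":0,"rz":0}]'
python3 -c "
from h import *
s=cams.snapshot('wrist');save(s,'w31z',(120,190,460,400),2.35);go([.567,.079,.15],14)"
```

```text
time: 44.6
tool_pos: [0.5671, 0.0794, 0.092]
ee_rot: [3.141, -0.003, 0.239]
wrist_force: [2.9, -1.9, -0.2]
width: 0.014
t 44.85 F along -2.38 across 0.99 z 0.4 M along/across/z 0.011 -0.574 0.081 pos [0.567  0.0794 0.092 ] [ 1.7995e+02 -1.6000e-01  1.3690e+01]
time: 45.22
tool_pos: [0.5651, 0.0814, 0.0909]
ee_rot: [-3.137, 0.001, 0.239]
wrist_force: [0.1, -0.1, -0.0]
width: 0.0367
t 45.27 pos [0.5651 0.0813 0.0908] rpy [-1.7977e+02  6.0000e-02  1.3710e+01] F [-0.75  0.18 -0.1 ] M [-0.038  0.165  0.018] w 0.0368
 shift units after turn [ 0.05  0.11 -2.37] in present axes [ 0.05  0.1  -2.37]  turn units [-0.05  0.01 -0.06]
```

View pics/w31z.png

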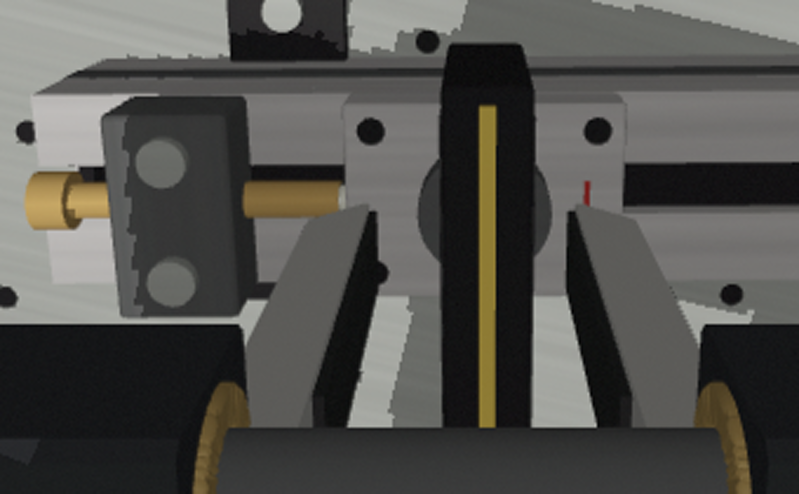

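```bash
python3 -m inch '[{"grip":0.4,"dx":0,"dy":0.08,"dz":-0.3,"rx":0,"ry":0,"rz":0},{"grip":0.4,"dx":0,"dy":0,"dz":-0.7,"rx":0,"ry":0,"rz":0},{"grip":0.4,"dx":0,"dy":0,"dz":-1,"rx":0,"ry":0,"rz":0},{"grip":0.4,"dx":0,"dy":0,"dz":-1,"rx":0,"ry":0,"rz":0},{"grip":0.4,"dx":-0.5,"dy":0,"dz":-1,"rx":0,"ry":0,"rz":0},{"grip":0.4,"dx":-0.8,"dy":0,"dz":-0.3,"rx":0,"ry":0,"rz":0},{"grip":0.4,"dx":-0.8,"dy":0,"dz":0,"rx":0,"ry":0,"rz":0},{"grip":0.4,"dx":0,"dy":0,"dz":0,"rx":0,"ry":0,"rz":0},{"grip":0.4,"dx":0,"dy":0,"dz":0,"rx":0,"ry":0,"rz":0}]'
python3 -c "
from h import *
import pickle
s=cams.snapshot('wrist');save(s,'w32');pickle.dump((s,robot.get_obs()),open('w32.pkl','wb'))
s=cams.snapshot('scene');save(s,'s32',(220,180,440,320),3.6)"
```

```text
time: 46.4
tool_pos: [0.5165, 0.0664, 0.2136]
ee_rot: [-3.139, -0.013, 0.239]
wrist_force: [0.5, 0.3, -0.5]
width: 0.0377
```

View pics/w32.png

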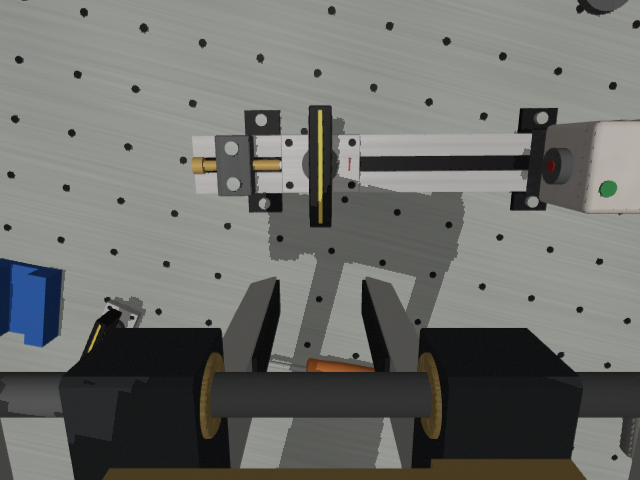

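View pics/s32.png

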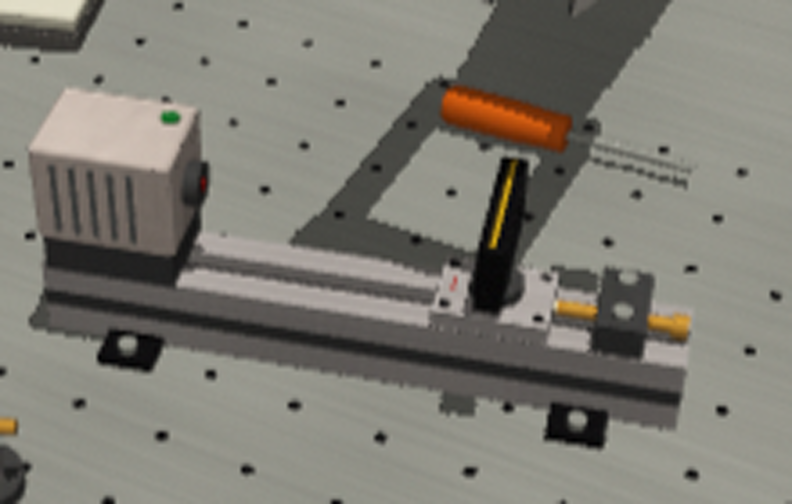

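Run:
```python
from railm import *
s,o=pickle.load(open('w32.pkl','rb'));save(s,'w32z',(185,95,385,235),4)
f=cv2.cvtColor(s['frame'],cv2.COLOR_RGB2HSV)
m=(f[...,0]>18)&(f[...,0]<35)&(f[...,1]>120)&(f[...,2]>60);m[:,:305]=0;m[:,340:]=0;m[:100]=0;m[235:]=0
y,x=np.nonzero(m);p=np.polyfit(y,x,1);A=atz(s,(np.polyval(p,y.min()),y.min()),.115);B=atz(s,(np.polyval(p,y.max()),y.max()),.115)
print('line',A,B,np.linalg.norm(A-B),np.degrees(np.arctan2(*(A-B)[1::-1])))
# slot axis from dark slot cols 365..525
g=cv2.cvtColor(s['frame'],cv2.COLOR_RGB2GRAY);P=[]
for c in range(370,520,10):
    col=g[140:190,c].astype(int); r=np.nonzero(col<80)[0]; P.append(atz(s,(c,140+(r.min()+r.max())/2),.045))
P=np.array(P);print('slot ang',np.degrees(np.arctan(np.polyfit(P[:,1],P[:,0],1)[0])),' expected line = slot+90')
```

```text
line [0.60271155 0.086542   0.115     ] [0.53465421 0.06956673 0.115     ] 0.0701424376566496 14.005283615723219
slot ang -14.128841215512002  expected line = slot+90
```

View pics/w32z.png

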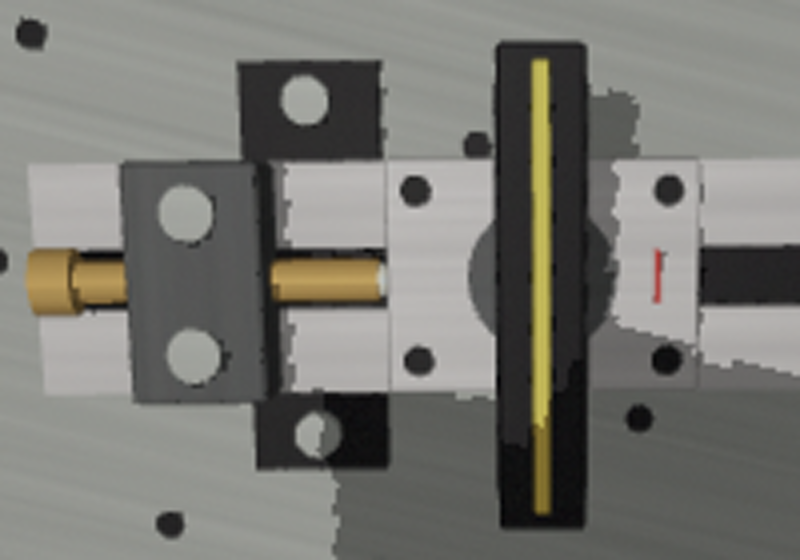

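```bash
python3 -c "
from h import *
print(robot.close_job(), robot.get_obs()['time'])"
```

```text
the job is handed in; nothing more can be done
the job is handed in; nothing more can be done
```

The carrier is locked on the laser rail against the stop screw. I handed the job in at about 46.5 s of the 72 s allowed.

**What I did:**
1. I took the full-size carrier from the blue cradle and let it down into the slot about 20 mm short of the screw nose.
2. I slid it along until the nose gave about 1.2 mm at 2–3 N.
3. I pressed the block down and turned it clockwise to its end.
4. I let the T-head rise under the lips, opened the gripper and backed away.

**One correction:** On the first turn I pushed too firmly at the end stop, about 0.4 Nm. That twisted the saddle about 2.8° within its key slack. I turned the block back in line, squared the saddle with the block unpressed, then repeated the press and turn. The second time I stopped at about 0.08 Nm.

**Last checks, after release:**
- **Lock:** before I let go, the block sat about 2 mm below its unpressed height with almost no load, which fits the T-head being caught under the lips. It had not moved after release.
- **Squareness:** the yellow line measured 14.0° against 14.1° expected from the slot.
- **Nose:** the camera shows the saddle edge on the white nose, which is still partly pressed in.
- **Bystanders:** nothing else on the table was touched. I could see that the driver and the look-alike carrier were in place; I did not check the case or the iris afterwards.

No final check failed. Two things are less certain:
- **End of the turn:** I judged this from the torque rise and the pictures, not measured directly.
- **Sideways force:** pressing produced 2–5 N across the rail, which fell to about 1 N before I let go.

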